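# Oil the dariole moulds at the mister

## Robot

A 6-joint arm with a two-finger parallel gripper is mounted at the origin on a cart in front of the work surface, level with it; the furniture and walls round the work are solid. World frame = base frame: x ahead of the robot, y to its left, z up, the work surface at z = 0. Lengths are in mm, angles in rad, forces in N, time in s.
With the tool pointing down it reaches from about 250 to 725 mm from the base axis. Payload 4 kg.
Tool frame: the origin (TCP) lies at the very end of the fingers, on their centre line; the grasp point (between the pads) lies 19 mm behind it; z points along the fingers, y is the direction in which the jaws open and shut (so a half turn about z gives the same grasp; the last joint's range is limited). The gripper opens to 85 mm and grips with 20 to 120 N. Pads are 22 mm wide; open, the fingers measure 114 mm over their backs; the gripper's body (76 mm by 85 mm) begins 54 mm behind the grasp point. The pads swing forward as they close: fully open they stand 13 mm farther back than shut.
Start: joints at [1.194, 0.241, 0.005, 1.335, 0, 1.571], TCP at [183.971, 464.923, 197.606] pointing down, gripper open.
Joint ranges: [-2.72, 2.72], [-1.05, 1.87], [-1.09, 1.28], [-1.99, 2.15], [-1.42, 1.44], [-3.14, 3.14]. Speed limits (rad/s): [2.79, 2.79, 3.14, 3.14, 3.14, 3.14].

## Interface

Orientations are given as a unit quaternion [x, y, z, w].
In Python, from workcell import ctrl, viewer, spotter gives the robot as it stands. The module is installed in compiled form; this text tells all that it offers.
- The arm moves only by the shell command python3 -m inch 'ROWS' [FORCE]. ROWS is JSON, one flat list of numbers, 5 for each row, row after row: the finger opening in cm, from 0 to 8.54, then the shift along the tool's x, y, z in cm, then the turn about the tool's z in rad. In form: [grip, x, y, z, yaw, grip, x, y, z, yaw, ...]. A call has 1 to 12 rows; each row shifts and turns the commanded pose from where the row before left it, along the tool's axes as they then stand; what a row does not reach is not made up. A row lasts 1/10 s, in which the tool goes at most 50 mm and 8.59 degrees, less where a joint would pass 70% of its speed; a pose out of reach is approached as far as the arm can. A call is refused whole if a number of a shift passes 5 or a number of a turn 0.15, either way. A call with a gripper value outside its range is refused whole. The fingers move at their own pace and stop on an object; FORCE is the grip in N (left out, the last holds). Time passes only in rows, so rows that do not move let the fingers close. It gives the time, the measured TCP pose, the force and the opening at its end, in the units of the state.
- ctrl.read_state(): the state, without advancing time (a new reading comes with each control period).
- viewer.grab_frame(name): name is "scene" or "side" or "wrist"; returns a dict with "frame" (420x560x3 uint8, blue, green, red), "fovy" (degrees; the focal length in pixels is half the picture's height over the tangent of half this angle, whatever the lens; pixels are square), "cx", "cy" (the principal point, pixels), "dist" ([k1, k2, p1, p2, k3] as OpenCV has them; the pictures are not rectified), "cam_to_world" (4x4, takes a point from camera to world coordinates); the wrist camera has in their place "hand_eye" (4x4, takes a point from camera to tool coordinates, whose origin is the TCP and whose axes are the flange's). Camera axes: x right, y down, z forward; pixel columns grow to the right and rows downward; lengths in mm; the calibration is good to about 2 mm. A picture is of the moment at which its call begins: read the wrist's pose just before it. There is no depth.
- ctrl.job_done(): hands the job in, once; it reports no verdict.
Trained networks look in the newest picture that a camera, given by its name, has taken for a name from the list of things; names that differ only in an ending like _2 or _b are one class to them, and where a whole thing is asked for, a point or a joint stands for the part that bears it (a point fixed in the world has none). Each returns a list of dicts, best first, with "confidence" (0 to 1); they miss things now and then, are a little off and sometimes report something else, mostly with a low value. They report only what shows in the picture. A call takes as long as a camera call. They do not tell look-alikes from the thing itself.
- spotter.spot_in(camera, target): "xyz" ([x, y, z] in mm, in the coordinates of the camera as it stood for that picture, good to about 4 mm: the middle of the surface that is visible of it).
- spotter.tip_of(camera, target): "xyz" ([x, y, z] in mm, in the coordinates of the camera as it stood for that picture, good to about 4 mm: a listed point, or the origin of a listed thing).
The state is a dict: "clock": time; "joint_pos": joint angles; "joint_velocities": joint speeds; "effort": joint torques, N m; "position": TCP position; "tcp_rot": TCP orientation; "wrist_force": force on the tool from outside, world axes, zero at the start; "moment": the same for the moment, N m; "finger_gap": finger opening in mm.
Only numpy, scipy, OpenCV 4.12 (cv2) and the standard library are available. Lean on these libraries where they do the work, as an engineer would, in place of code of your own. Each camera call takes 0.05 s, during which the arm holds its last target.

## Task

Get the dariole moulds ready for baking: one after the other, always the smallest first, stand the mould upright in the middle of the ring on the spray mat, have the oil mister's dose collar at the mould's number (1 for the small, 3 for the medium, 5 for the large one), press the mister's cap fully down, let it spring back, and stand the mould upright on the baking tray. When all the moulds that are there have been sprayed and stand on the tray, turn the collar back to 0; leave the shaker, mug, canister and candle where they are.

Things in the scene. Friction and masses are not known exactly. Their poses are not given: they have to be found in the camera images.
- collar (a joint): angle (rad) of the mister's ribbed aluminium dose collar (48 mm across, from 91 to 129 mm over the worktop) with a black pointer. Range 0 to 1.8, growing counter-clockwise seen from above. Clicks into the numbers 0 to 6 on the white disc below, 0.3 rad apart: number n is at 0.3 n (3 is 0.9); between them it is drawn to the nearest. Under 0.3 N m turns it. 0 is locked
- collar_grip (a point): point on the upright axis of the collar and the cap, 116 mm over the worktop, at a good height to grip the collar; x axis points from the spray mat to the bottle, z up (fixed to the mister: does not turn with the collar). The white disc below the collar has its top 90 mm up and is 88 mm across
- collar_turn (a point): the same point as collar_grip, but turning with the collar (axes as those of collar_grip when the collar is at 0)
- cap (a joint): how far the sprung white nozzle cap on top of the mister is pressed (m): 0 up, 0.008 fully down. Takes 3 N to start and 6 N at the bottom; springs back by itself
- cap_top (a point): centre of the cap's top face, 150 mm over the worktop when up; the cap is 28 mm across and is pressed straight down; z up. It moves down with the cap
- spray_spot (a point): centre of the ring (80 mm across) drawn on the 2 mm thick round rubber spray mat (130 mm across) in front of the nozzle, on the mat's surface, 140 mm from the axis of the mister; x axis points to the mister. The mister (grey bottle, 72 mm across, base 92 mm) and its mat are one fixed thing
- baking_tray_in (a point): centre of the inner floor (3 mm over the worktop) of the fixed dark baking tray, outside 170 mm along its x axis by 270 mm along its y axis, walls 12 mm high and 3 mm thick
- mould_small_mid (a point): centre (half-way up) of the small steel dariole mould, an open round cup 42 mm high, 40 mm across at the mouth and 35 mm at the foot, wall 2.2 mm, about 0.05 kg; z is its axis, up when it stands. May be absent
- mould_medium_mid (a point): centre (half-way up) of the medium steel dariole mould, an open round cup 54 mm high, 50 mm across at the mouth and 44 mm at the foot, wall 2.2 mm, about 0.07 kg; z is its axis, up when it stands. May be absent
- mould_large_mid (a point): centre (half-way up) of the large steel dariole mould, an open round cup 66 mm high, 62 mm across at the mouth and 55 mm at the foot, wall 2.2 mm, about 0.1 kg; z is its axis, up when it stands. May be absent
- pepper_shaker: pepper shaker, 44 mm across, 90 mm tall, a bystander; origin at the centre of its underside
- coffee_mug: white mug, 92 mm across, 95 mm tall, a bystander; origin at the centre of its underside
- canister: dark red canister with a chrome lid, 105 mm across, 176 mm tall, a bystander; origin at the centre of its underside
- candle: green pillar candle, 52 mm across, 144 mm tall, a bystander; origin at the centre of its underside
There are look-alikes about, which are no part of the job. Leave any red look-alike of the part that bears mould_large_mid alone. Leave any purple look-alike of the part that bears mould_medium_mid alone.

How it is judged:
By the outcome, as a careful person would: the job done as asked, in the order asked, and still so for the second after the job is handed in, with the robot touching nothing.
Of mould_small, mould_medium, mould_large only 2 to 3 are there at a start; the rules pass over those that are not, and their reading is None.
At some moment in a run one of mould_small, mould_medium, mould_large may be knocked a few centimetres aside while the robot is not near it.
It also fails if it takes over 210 s, if anything falls off the work surface, if the arm or the gripper's body presses on something with over 40 N, if the wrist force passes 120 N, or if a joint passes its speed limit or range.

## Working session

There is one attempt and no reset: what is moved stays moved. The work goes in short steps, Python scripts to look and compute and a shell command to move; the robot and the scene stay as the last step left them, time stands still between calls to the robot, and variables do not carry over. Pictures are saved under pics/ and viewed, and the job is handed in when it is done.

```bash
mkdir -p pics
cat > h.py <<'E'
import numpy as np, cv2
from workcell import ctrl, viewer, spotter
from scipy.spatial.transform import Rotation as R
def st():
    s=ctrl.read_state(); return s
def T_tool(s):
    T=np.eye(4);T[:3,:3]=R.from_quat(s['tcp_rot']).as_matrix();T[:3,3]=s['position'];return T
def grab(cam,name=None):
    s=ctrl.read_state()
    f=viewer.grab_frame(cam)
    if name: cv2.imwrite('pics/'+name+'.png',f['frame'])
    f['T']=np.array(f['cam_to_world']) if 'cam_to_world' in f else T_tool(s)@np.array(f['hand_eye'])
    h=f['frame'].shape[0]; fl=h/2/np.tan(np.radians(f['fovy'])/2)
    f['K']=np.array([[fl,0,f['cx']],[0,fl,f['cy']],[0,0,1]]);f['d']=np.array(f['dist'],float)
    return f
def w(f,p): return (f['T']@np.r_[p,1])[:3]
def px(f,P):
    P=np.atleast_2d(P); Ti=np.linalg.inv(f['T']); c=(Ti[:3,:3]@P.T).T+Ti[:3,3]
    return cv2.projectPoints(c,np.zeros(3),np.zeros(3),f['K'],f['d'])[0][:,0]
def plane(f,uv,z):
    r=cv2.undistortPoints(np.array([[uv]],float),f['K'],f['d'])[0,0]
    d=f['T'][:3,:3]@np.r_[r,1]; o=f['T'][:3,3]; return o+d*(z-o[2])/d[2]
E
python3 - <<'E'
from h import *
s=st();print(s)
for c in ['scene','side','wrist']:
    f=grab(c,c+'0')
    print(c,f['fovy'],f['T'].round(2).tolist())
    for t in ['mould_small_mid','mould_medium_mid','mould_large_mid','spray_spot','collar_grip','cap_top','baking_tray_in','pepper_shaker','coffee_mug','canister','candle']:
        for r in spotter.tip_of(c,t): print(c,t,round(r['confidence'],2),w(f,r['xyz']).round(0),px(f,w(f,r['xyz'])).round(0)[0])
print(st()['clock'])
E
```

```text
{'clock': 0.0, 'joint_pos': array([1.19400044e+00, 2.41384860e-01, 3.73680912e-03, 1.33519408e+00,
       1.87289893e-05, 1.57081036e+00]), 'joint_velocities': array([-0.00068143,  0.00010086,  0.00134447,  0.00046497,  0.00033518,
        0.00063073]), 'effort': array([-1.37561612e-03, -3.72317255e+01,  2.52409029e+01,  1.69457216e-02,
       -1.53241735e-04, -3.91688149e-07]), 'position': array([183.71082428, 464.28253231, 196.73186592]), 'tcp_rot': array([ 1.87292230e-01,  9.82303708e-01, -1.00305226e-03, -2.00766848e-04]), 'wrist_force': array([-0.10801651,  0.22431195, -0.43919933]), 'moment': array([-0.04940041, -0.01153845,  0.03202933]), 'finger_gap': 85.18106016395616}
scene 44.39439712039159 [[-0.5, -0.67, 0.55, -419.31], [-0.86, 0.4, -0.31, 541.22], [-0.01, -0.63, -0.78, 1475.43], [0.0, 0.0, 0.0, 1.0]]
scene mould_medium_mid 0.74 [ 637. -431.   -2.] [359. 173.]
scene collar_grip 0.54 [612. -63. 113.] [282. 194.]
scene cap_top 0.51 [609. -54. 146.] [281. 189.]
scene baking_tray_in 0.75 [466. 289.  -1.] [214. 285.]
scene pepper_shaker 0.52 [ 681. -146.   -1.] [292. 193.]
sce
[... 628 characters left out ...]
]
side collar_grip 0.84 [606. -60. 117.] [308. 216.]
side collar_grip 0.74 [ 511. -369.   33.] [316. 324.]
side collar_grip 0.39 [475. -44.   4.] [261. 255.]
side cap_top 0.41 [617. -59. 152.] [312. 204.]
side cap_top 0.32 [472. -42.   5.] [260. 254.]
side baking_tray_in 0.97 [469. 294.   9.] [230. 193.]
side pepper_shaker 0.7 [ 685. -144.    4.] [344. 261.]
side pepper_shaker 0.66 [470. 295.   8.] [231. 193.]
side pepper_shaker 0.6 [647. 426.  -1.] [270. 169.]
side coffee_mug 0.58 [ 641. -427.   -3.] [375. 339.]
side candle 0.63 [650. 277.  -2.] [283. 190.]
wrist 66.93450031106295 [[0.37, 0.89, 0.26, 118.67], [0.93, -0.35, -0.1, 490.84], [0.0, 0.28, -0.96, 373.17], [0.0, 0.0, 0.0, 1.0]]
1.8
```

View pics/scene0.png

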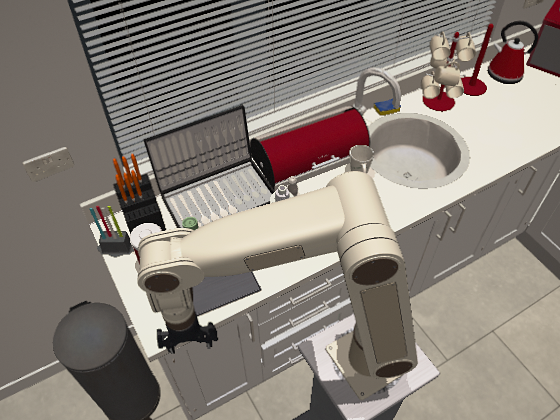

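View pics/side0.png

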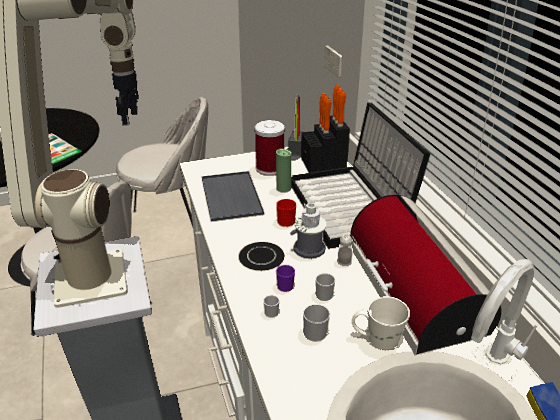

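View pics/wrist0.png

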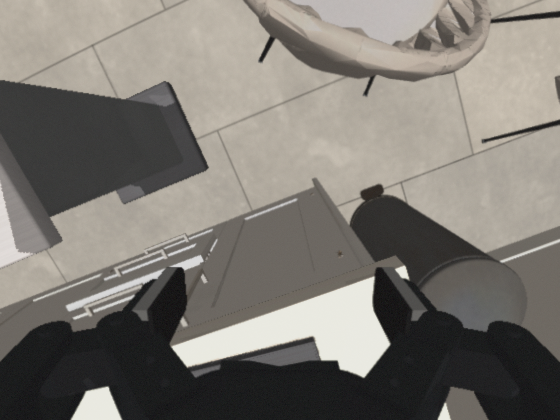

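Run:
```python
import cv2
a=cv2.imread('pics/side0.png')
cv2.imwrite('pics/side0c.png',cv2.resize(a[150:350,220:400],None,fx=4,fy=3.9,interpolation=3)[:600])
cv2.imwrite('pics/side0c.png',cv2.resize(a[195:345,220:400],None,fx=4,fy=4,interpolation=3))
```

```text
(no output)
```

View pics/side0c.png

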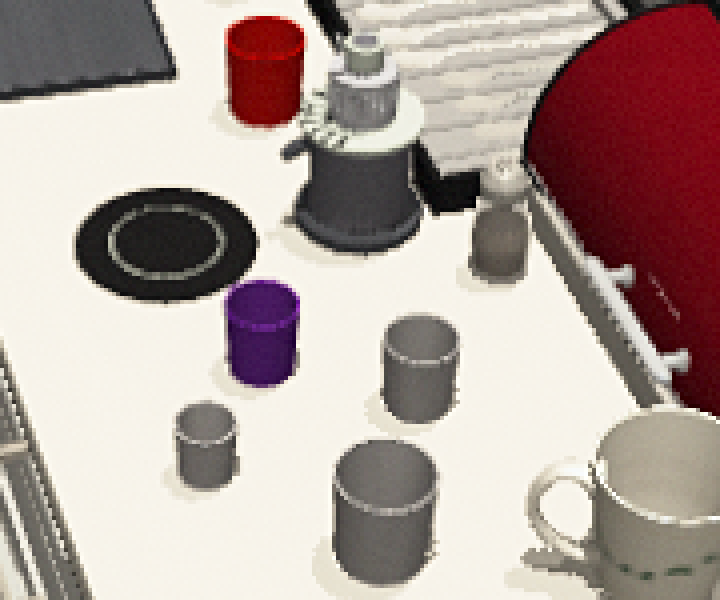

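Side view: the three steel moulds are at px (271,306) small, (324,288) medium and (316,324) large. Two look-alikes must stay put: purple at (285,278) and red at (285,213). The mister is at (309,225), the mat at (261,255) and the tray at (231,193). I'll turn the tool to align with the world axes and get an overview from the wrist camera.

```bash
python3 -m inch '[8.5,0,0,0,0.149, 8.5,0,0,0,0.149, 8.5,0,0,0,0.149, 8.5,0,0,0,0.149, 8.5,0,0,-0.5,0.149, 8.5,0,0,-0.5,0.149, 8.5,0,0,-0.5,0.149, 8.5,0,0,-0.5,0.149, 8.5,-4.3,1.7,-0.7,0, 8.5,-4.3,1.7,-0.7,0, 8.5,-4.3,1.7,-0.7,0, 8.5,-4.3,1.7,-0.7,0]' 30
python3 -m inch '[8.5,-4.3,1.7,-0.7,0, 8.5,-4.3,1.7,-0.7,0, 8.5,-4.3,1.7,-0.7,0, 8.5,-4.3,1.7,-0.7,0, 8.5,-4.3,1.7,-0.7,0, 8.5,-4.3,1.7,-0.7,0, 8.5,-4.3,1.7,-0.7,0, 8.5,-4.3,1.7,-0.7,0, 8.5,-4.3,1.7,-0.7,0, 8.5,-4.3,1.7,-0.7,0,8.5,0,0,0,0,8.5,0,0,0,0]'
python3 - <<'E'
from h import *
f=grab('wrist','w1')
for t in ['mould_small_mid','mould_medium_mid','mould_large_mid','spray_spot','collar_grip','cap_top']:
        for r in spotter.tip_of('wrist',t): print(t,round(r['confidence'],2),w(f,r['xyz']).round(0),px(f,w(f,r['xyz'])).round(0)[0])
E
```

```text
clock: 3.0
position: [252.6, 291.6, 245.9]
tcp_rot: [0.706, 0.708, 0.0, 0.0]
wrist_force: [0.9, -0.6, 0.5]
finger_gap: 84.9
clock: 4.2
position: [423.1, -137.4, 315.2]
tcp_rot: [0.707, 0.707, -0.0, -0.001]
wrist_force: [0.7, 0.0, 0.2]
finger_gap: 85.1
mould_small_mid 0.88 [ 437. -272.   20.] [288. 257.]
mould_medium_mid 0.81 [ 583. -250.   29.] [381. 246.]
mould_medium_mid 0.56 [ 498. -189.   34.] [329. 210.]
mould_medium_mid 0.53 [ 679. -152.    1.] [442. 182.]
mould_large_mid 0.93 [ 508. -368.   32.] [330. 314.]
spray_spot 0.65 [475. -43.   2.] [314. 108.]
collar_grip 0.56 [614. -61. 116.] [446. 120.]
cap_top 0.95 [612. -59. 153.] [462. 118.]
```

View pics/w1.png

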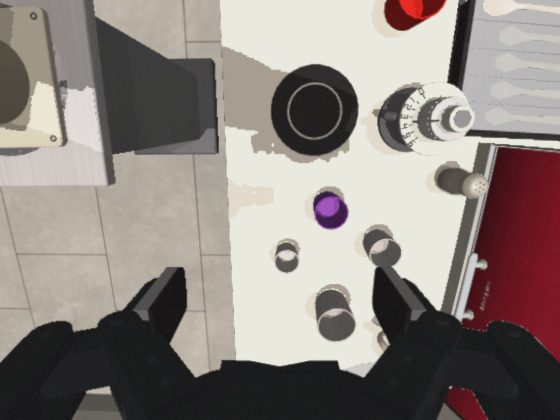

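Wrist view: small at (288,257), medium at (381,246), large at (336,313), purple (330,210), mat (314,109), cap (458,118), red look-alike (415,8). Next I'll refine the mat centre and the mister axis.

```bash
cat >> h.py <<'E'
def circ(P):
    A=np.c_[2*P[:,:2],np.ones(len(P))]; b=(P[:,:2]**2).sum(1); s=np.linalg.lstsq(A,b,rcond=None)[0]
    return s[0],s[1],np.sqrt(s[2]+s[0]**2+s[1]**2)
def blobfit(f,mask,seed,z):
    n,l,stt,c=cv2.connectedComponentsWithStats(mask.astype(np.uint8))
    k=l[seed[1],seed[0]]
    m=(l==k).astype(np.uint8)
    cs=cv2.findContours(m,cv2.RETR_EXTERNAL,cv2.CHAIN_APPROX_NONE)[0]
    c=max(cs,key=len)[:,0]
    h=cv2.convexHull(c)[:,0]
    P=np.array([plane(f,u,z) for u in c]); return circ(P),P
def crop(f,x0,x1,y0,y1,name,k=5):
    cv2.imwrite('pics/'+name+'.png',cv2.resize(f['frame'][y0:y1,x0:x1],None,fx=k,fy=k,interpolation=cv2.INTER_CUBIC))
E
python3 - <<'E'
from h import *
f=grab('wrist'); 
g=f['frame'].max(2)
print(blobfit(f,g<60,(314,130),2)[0])
s=grab('side'); gs=s['frame'].max(2)
print(blobfit(s,gs<60,(261,264),2)[0])
crop(f,360,500,60,180,'w1m',5)
crop(f,260,420,180,345,'w1c',4)
E
```

```text
(np.float64(474.6490639416747), np.float64(-47.37727396852961), np.float64(35.95467444667863))
(np.float64(474.7057797866823), np.float64(-46.18120998336781), np.float64(61.81442228570405))
```

View pics/w1m.png

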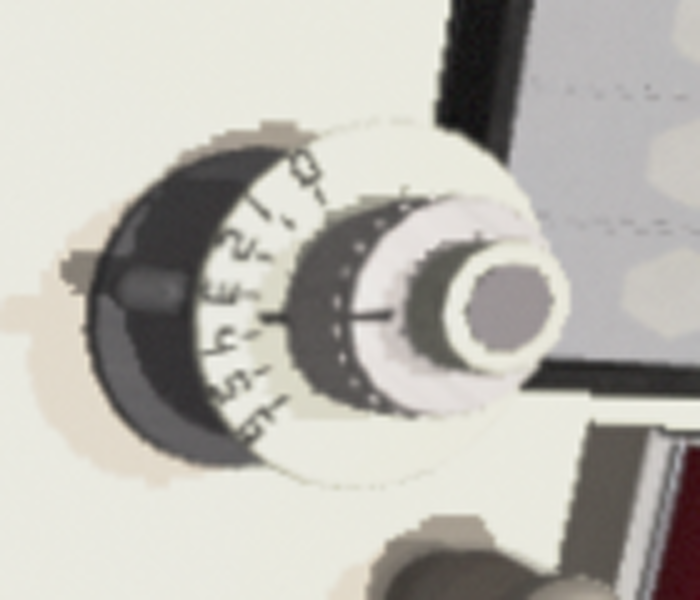

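View pics/w1c.png

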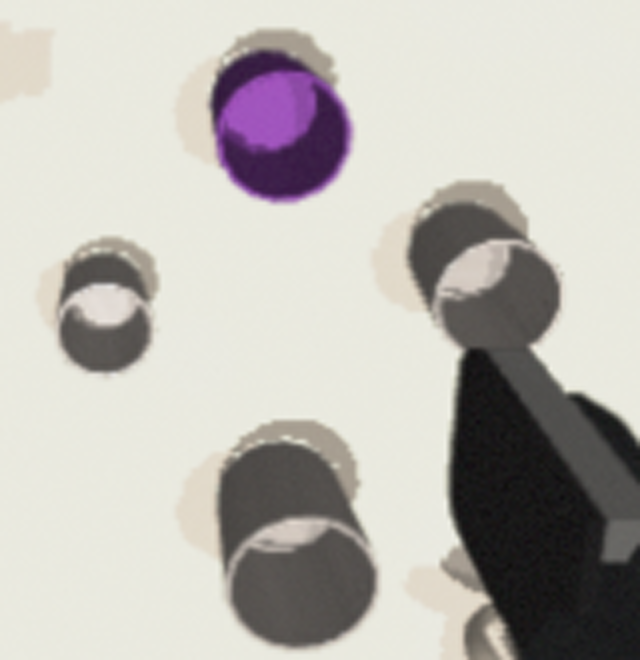

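Run:
```python
from h import *
f=grab('wrist')
P=lambda u,v,z: plane(f,(360+(u+.5)/5-.5,60+(v+.5)/5-.5),z)
cap=P(511,308,150);print('cap',cap)
ctop=P(455,307,129);print('collar top',ctop)
ax=cap[:2]
for n,(u,v,z) in dict(ptip=(265,317,91),pmid=(350,315,129),pin=(390,314,129),t0=(320,196,90),t1=(287,218,90),t2=(264,248,90),t3=(247,283,90),t5=(258,371,90),t6=(281,400,90)).items():
    d=P(u,v,z)[:2]-ax;print(n,np.degrees(np.arctan2(d[1],d[0]))%360,np.hypot(*d))
crop(f,385,425,75,160,'w1d',7)
```

```text
cap [614.43374257 -60.19025728 150.        ]
collar top [613.43785975 -59.86177656 129.        ]
ptip 184.37102425542204 28.183163396285842
pmid 184.10005187239292 24.617793410508405
pin 185.17899545872115 15.602731270964798
t0 123.42001874943733 31.43194500179644
t1 139.70600389056574 32.54877841321678
t2 154.7264504776796 32.85725340564076
t3 170.02819731746388 33.53050755658546
t5 208.2404489153262 31.800496144789516
t6 225.71672234411128 30.70892232435462
```

View pics/w1d.png

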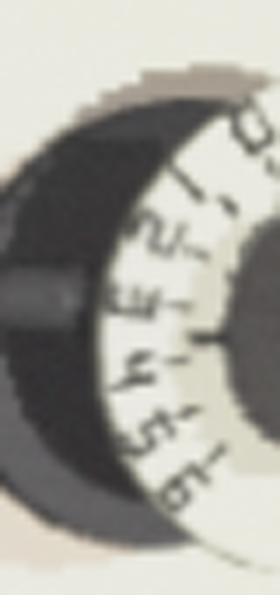

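The pointer seems to sit between 3 and 4, so I need a closer look from above.

```bash
python3 -m inch '[8.5,1.9,3.8,1.7,0,8.5,1.9,3.8,1.7,0,8.5,1.9,3.8,1.7,0,8.5,1.9,3.8,1.7,0,8.5,1.9,3.8,1.7,0,8.5,0,0,0,0,8.5,0,0,0,0]'
python3 - <<'E'
from h import *
f=grab('wrist','w2')
for t in ['collar_grip','cap_top','collar_turn']:
    for r in spotter.tip_of('wrist',t): print(t,round(r['confidence'],2),w(f,r['xyz']).round(1),px(f,w(f,r['xyz'])).round(0)[0])
crop(f,200,360,130,280,'w2c',5)
E
```

```text
clock: 5.4
position: [612.6, -40.4, 228.4]
tcp_rot: [0.706, 0.708, -0.002, -0.002]
wrist_force: [-0.9, 0.0, 0.5]
finger_gap: 84.7
collar_grip 0.96 [613.6 -62.6 116.2] [280. 225.]
cap_top 0.78 [613.7 -64.2 150.6] [281. 240.]
collar_turn 0.66 [612.7 -62.  115. ] [279. 224.]
```

View pics/w2c.png

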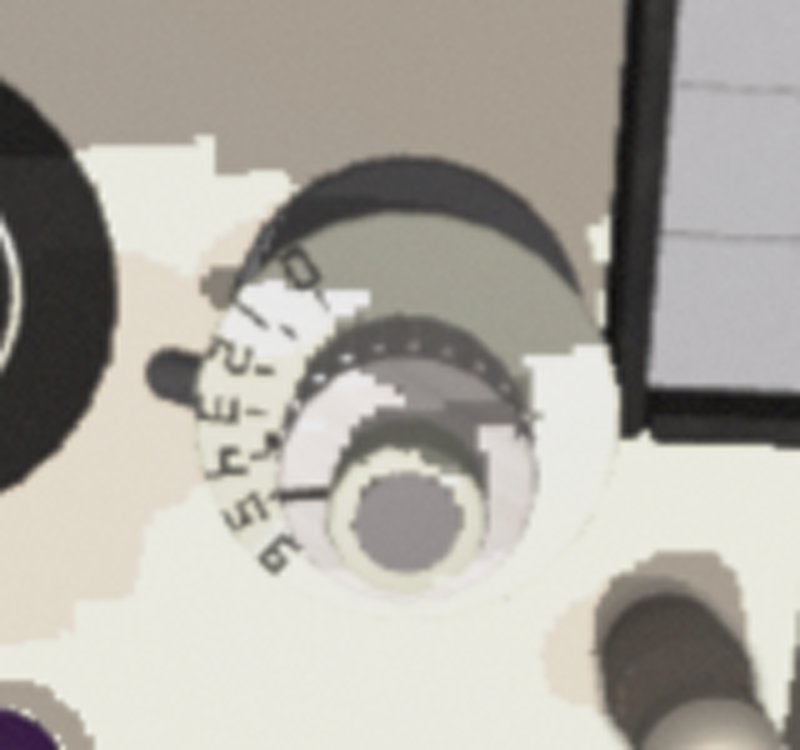

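View pics/w2.png

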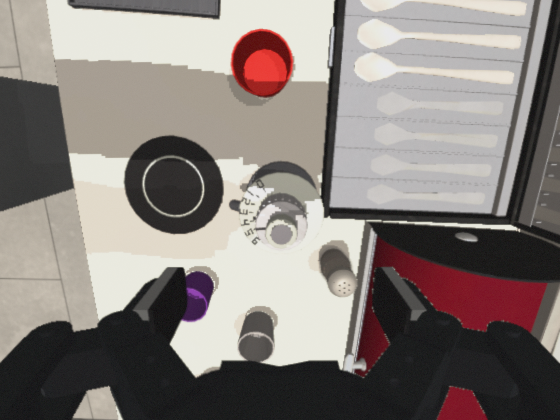

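Run:
```python
from h import *
f=grab('wrist')
P=lambda u,v,z: plane(f,(200+(u+.5)/5-.5,130+(v+.5)/5-.5),z)
cap=P(408,522,150);print('cap',cap)
ctop=P(409,482,129);print('collar top',ctop)
print('disc',P(407,410,90))
ax=(P(407,410,90)[:2]+ctop[:2]+cap[:2])/3
for n,(u,v,z) in dict(ptip=(268,441,92),po=(280,496,129),pin=(325,492,129),t0=(323,301,90),t1=(287,330,90),t2=(264,371,90),t3=(256,411,90),).items():
    d=P(u,v,z)[:2]-ax;print(n,np.degrees(np.arctan2(d[1],d[0]))%360,np.hypot(*d))
for seed,nm in (((173,210),'mat'),):
    g=f['frame'].max(2); (c,Q)=blobfit(f,g<75,seed,2); print(nm,c)
```

```text
cap [614.80230694 -62.38419181 150.        ]
collar top [615.19424044 -61.94762996 129.        ]
disc [615.18025972 -58.85375813  90.        ]
ptip 187.7670521090232 28.989701784845007
po 188.6497872648193 24.00463721911267
pin 190.41534946027713 15.651603203467182
t0 124.06142213095569 30.448108182609424
t1 141.92993603141474 31.111995393388142
t2 160.2686174923851 31.223761324251086
t3 176.35921946761562 31.30309582776725
mat (np.float64(474.9728822127464), np.float64(-47.282394573416695), np.float64(36.14442817314363))
```

Pointer and tick 4 coincide (pointer ≈190°, 4 expected ≈192°), so the collar starts at 4. It needs −0.9 rad to reach 1, which is +0.9 of tool yaw. Gripping the collar now.

```bash
python3 -m inch '[8.5,-2.0,0.2,2.0,0,8.5,0,0,3.5,0,8.5,0,0,3.5,0,8.5,0,0,3.5,0,8.5,0,0,0.5,0,8.5,0,0,0,0,8.5,0,0,0,0]' 40
python3 - <<'E'
from h import *
s=st();print(s['position'],s['tcp_rot'],s['wrist_force'])
f=grab('wrist','w3')
E
```

```text
clock: 6.35
position: [616.6, -61.6, 103.4]
tcp_rot: [0.707, 0.708, 0.001, 0.002]
wrist_force: [0.3, -0.9, 0.6]
finger_gap: 84.9
[616.57389251 -61.62685148 103.44284297] [0.7065342  0.70767543 0.00140272 0.00171755] [ 0.29100325 -0.93532453  0.63300405]
```

View pics/w3.png

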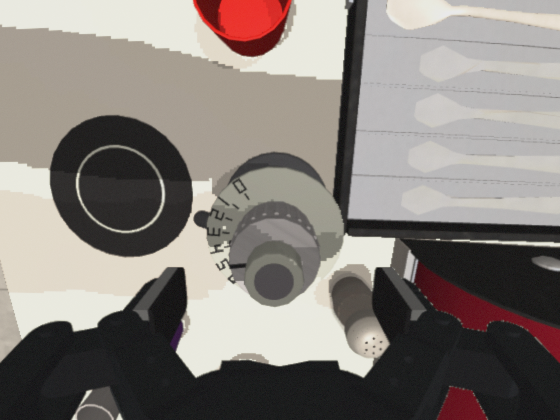

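```bash
python3 -m inch '[8.5,0.1,-0.15,0.5,0,4.4,0,0,0,0,4.4,0,0,0,0,4.4,0,0,0,0,4.4,0,0,0,0,4.4,0,0,0,0,4.4,0,0,0,0,4.4,0,0,0,0]' 45
python3 - <<'E'
from h import *
s=st();print(s['position'],s['moment'],s['wrist_force'],s['finger_gap'])
E
python3 -m inch '[4.4,0,0,0,0.13,4.4,0,0,0,0.13,4.4,0,0,0,0.13,4.4,0,0,0,0.13,4.4,0,0,0,0.13,4.4,0,0,0,0.13,4.4,0,0,0,0.12,4.4,0,0,0,0,4.4,0,0,0,0,4.4,0,0,0,0]'
python3 - <<'E'
from h import *
s=st();print(s['position'],s['moment'],s['wrist_force'],s['finger_gap'])
E
```

```text
clock: 7.2
position: [613.5, -60.2, 95.5]
tcp_rot: [0.706, 0.708, -0.0, -0.0]
wrist_force: [0.6, -0.5, 0.7]
finger_gap: 43.6
[613.48137761 -60.24182962  95.53337354] [ 0.01466723  0.00059809 -0.01577338] [ 0.59482371 -0.46028428  0.71758872] 43.64158629937139
clock: 8.2
position: [613.5, -60.2, 95.6]
tcp_rot: [0.944, 0.331, -0.0, 0.0]
wrist_force: [-0.1, -0.3, 0.8]
finger_gap: 43.6
[613.5305241  -60.22895709  95.59697908] [ 0.00099446 -0.01917068  0.02143897] [-0.08099526 -0.3334936   0.83355582] 43.6383959096665
```

Run:
```python
from h import *
f=grab('wrist','w4'); f=grab('side');crop(f,240,380,160,290,'s4',5)
```

```text
(no output)
```

View pics/w4.png

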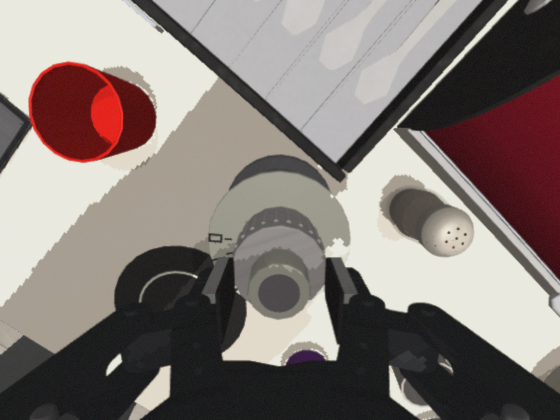

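View pics/s4.png

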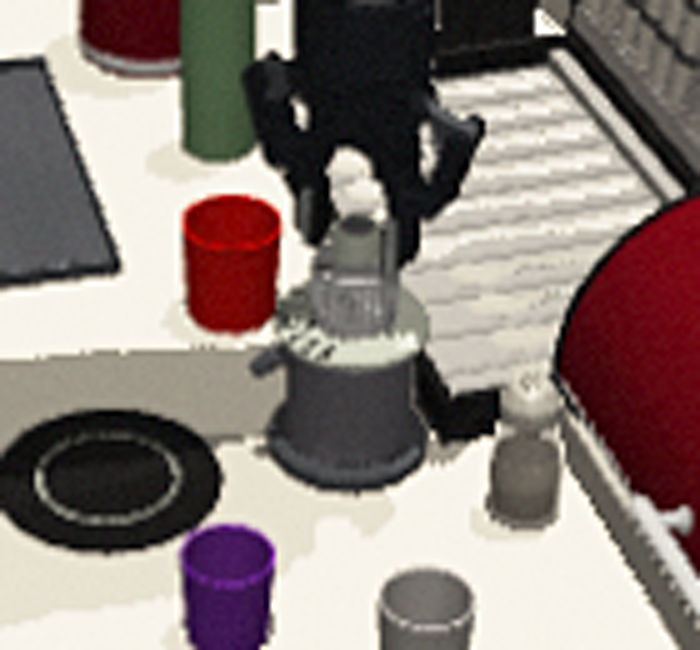

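Run:
```python
from h import *
f=grab('wrist'); crop(f,190,370,190,330,'w4c',4)
```

```text
(no output)
```

View pics/w4c.png

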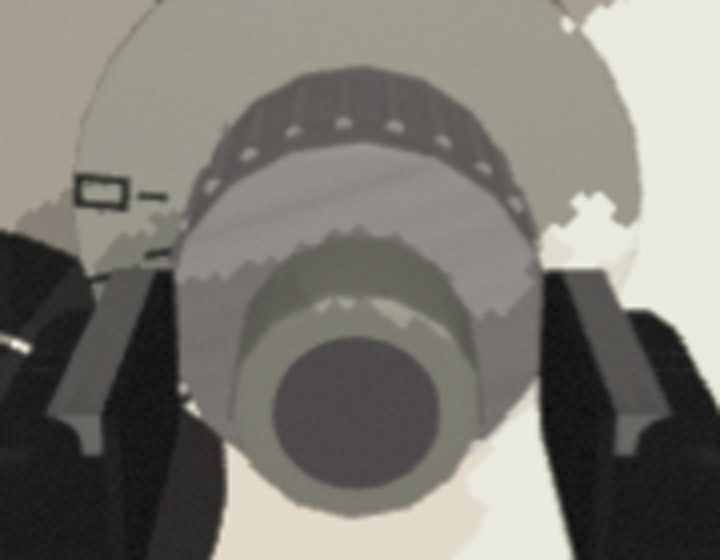

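```bash
python3 -m inch '[3.5,0,0,0,0,3.5,0,0,0,0,3.5,0,0,0,0,3.5,0,0,0,0]' 45
python3 - <<'E'
from h import *
s=st();print(s['position'],s['moment'],s['wrist_force'],s['finger_gap'])
f=grab('wrist'); crop(f,190,370,190,330,'w5c',4)
E
```

```text
clock: 8.75
position: [613.5, -60.2, 95.6]
tcp_rot: [0.944, 0.33, 0.0, 0.0]
wrist_force: [-0.4, -0.1, -0.3]
finger_gap: 35.2
[613.53713671 -60.23096111  95.62263646] [ 0.02034061 -0.01525872 -0.01915913] [-0.38141208 -0.05602181 -0.28315553] 35.167857665045524
```

View pics/w5c.png

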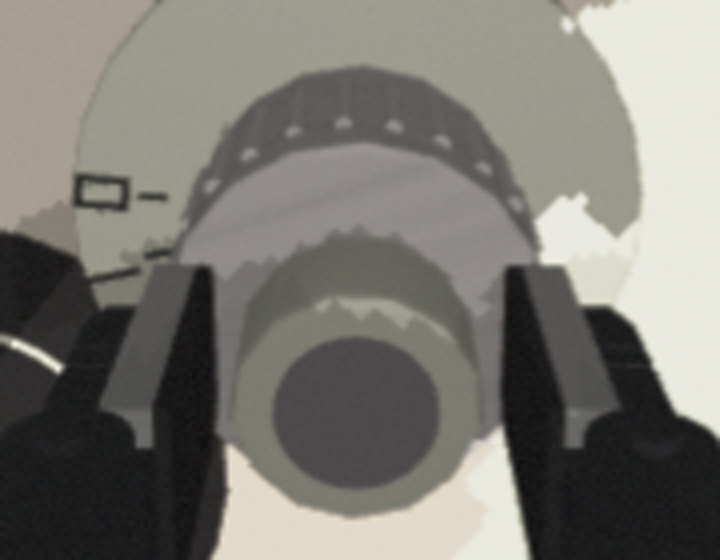

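Run:
```python
from h import *
s=st();f=grab('side'); print(px(f,[s['position'],s['position']+[0,0,20],s['position']+[0,0,40],[614.5,-60.5,150],[614.5,-60.5,90]]))
crop(f,240,380,160,290,'s5',5)
f=grab('wrist');T=T_tool(s)
print(px(f,[(T@[0,y,z,1])[:3] for y in(-17.5,17.5) for z in (0,-19)]), f['hand_eye'])
```

```text
[[310.24137238 222.05232457]
 [310.50325791 216.05687002]
 [310.76764171 209.96599947]
 [311.33809935 205.51833161]
 [310.53828761 223.71107878]]
[[249.66099096 247.80370513]
 [246.53087495 261.0185001 ]
 [308.75007912 247.79660104]
 [311.94597306 261.00755477]] [[ 3.27055785e-04 -9.61331658e-01 -2.75393057e-01  7.00394813e+01]
 [ 9.99999381e-01  2.16267140e-05  1.11210188e-03 -1.95183543e-01]
 [-1.06314290e-03 -2.75393250e-01  9.61331071e-01 -1.75523568e+02]
 [ 0.00000000e+00  0.00000000e+00  0.00000000e+00  1.00000000e+00]]
```

View pics/s5.png

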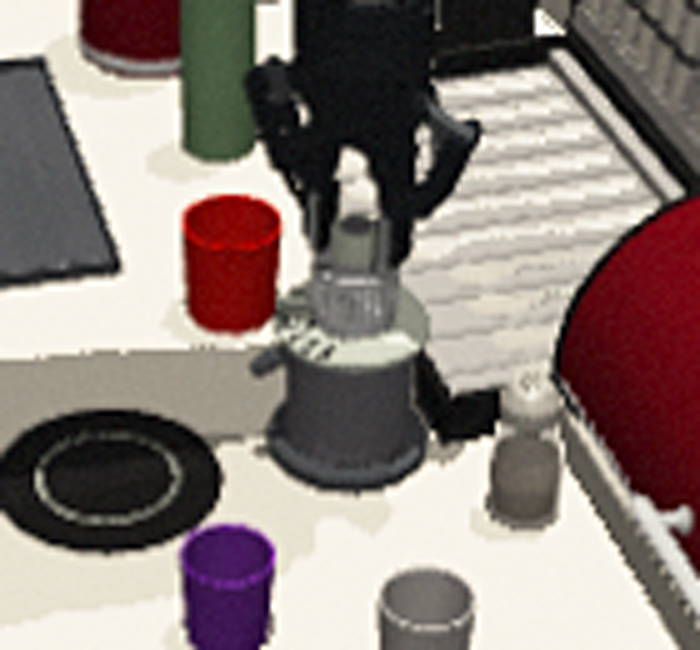

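The pads are not on the collar. In both views the fingertips sit about 35 mm behind the reported TCP: side crop tips at (320,262)/(405,265), which is z≈130. So I have to command about 35 mm lower. I'll open, lower and check.

```bash
python3 -m inch '[8.5,0,0,0,0,8.5,0,0,0,0,8.5,0,0,0,0,8.5,0,0,0,0,8.5,0,0,1,0,8.5,0,0,0.8,0,8.5,0,0,0.7,0,8.5,0,0,0,0]' 45
python3 - <<'E'
from h import *
s=st();print(s['position'],s['moment'],s['wrist_force'],s['finger_gap'])
f=grab('side');crop(f,240,380,160,290,'s6',5)
E
```

```text
clock: 9.7
position: [612.1, -60.1, 68.5]
tcp_rot: [0.944, 0.33, -0.002, -0.001]
wrist_force: [-0.3, 0.3, 0.4]
finger_gap: 84.8
[612.0502481  -60.06823023  68.52957793] [-0.0547524  -0.00135632  0.03930789] [-0.33813131  0.25467615  0.38512334] 84.78019377500341
```

View pics/s6.png

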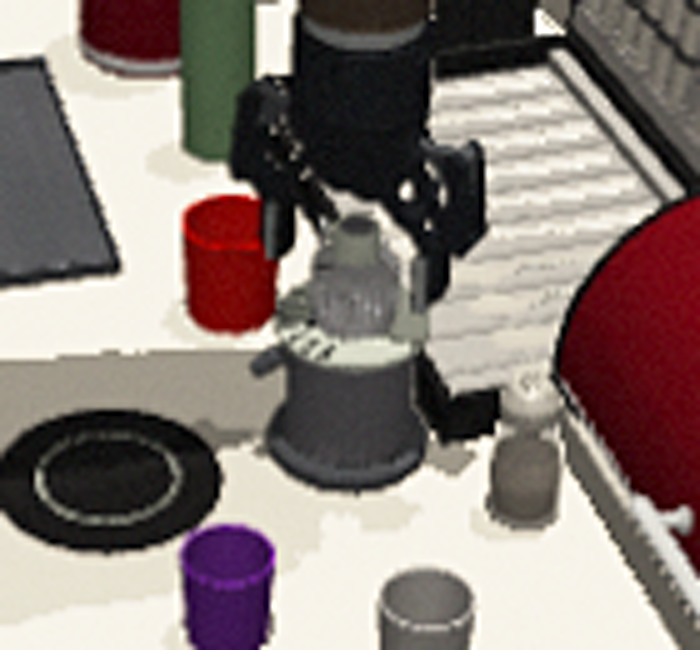

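```bash
python3 -m inch '[8.5,0,0,0.6,0,4.2,0,0,0,0,4.2,0,0,0,0,4.2,0,0,0,0,4.2,0,0,0,0,4.2,0,0,0,0,4.2,0,0,0,0]' 45
python3 - <<'E'
from h import *
s=st();print(s['position'],s['moment'],s['wrist_force'],s['finger_gap'])
f=grab('wrist'); crop(f,190,370,190,330,'w6c',4)
E
```

```text
clock: 10.45
position: [613.5, -59.9, 65.1]
tcp_rot: [0.944, 0.33, 0.0, -0.0]
wrist_force: [-3.2, 2.1, 4.9]
finger_gap: 47.2
[613.46288815 -59.91017187  65.13159665] [0.33460144 0.5180147  0.01273437] [-3.23335017  2.09010345  4.90506104] 47.2200615985339
```

View pics/w6c.png

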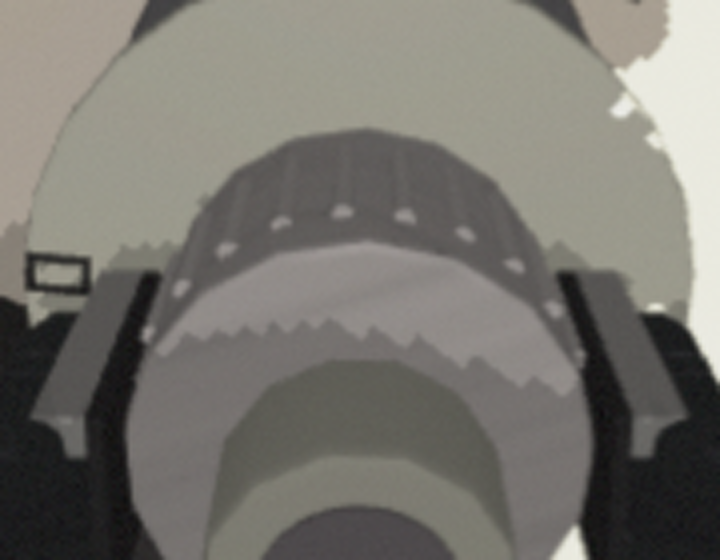

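Gripped (gap 47.2). Turning from 4 to 1.

```bash
python3 -m inch '[4.2,0,0,0,0.13,4.2,0,0,0,0.13,4.2,0,0,0,0.13,4.2,0,0,0,0.13,4.2,0,0,0,0.13,4.2,0,0,0,0.13,4.2,0,0,0,0.12,4.2,0,0,0,0,4.2,0,0,0,0]'
python3 - <<'E'
from h import *
s=st();print(s['position'],s['moment'],s['wrist_force'],s['finger_gap'])
E
python3 -m inch '[8.5,0,0,0,0,8.5,0,0,0,0,8.5,0,0,0,0,8.5,0,0,0,0,8.5,0,0,-5,0,8.5,0,0,-5,0,8.5,0,0,-5,0,8.5,0,0,-2,0,8.5,0,0,0,0]'
python3 - <<'E'
from h import *
s=st();print(s['position'],s['moment'],s['wrist_force'],s['finger_gap'])
f=grab('wrist','w7'); c=px(f,[614.5,-60.5,110])[0].astype(int);print(c);crop(f,c[0]-70,c[0]+70,c[1]-60,c[1]+60,'w7c',5)
E
```

```text
clock: 11.4
position: [611.9, -57.5, 64.7]
tcp_rot: [0.996, -0.071, 0.001, -0.046]
wrist_force: [11.6, 85.4, -2.6]
finger_gap: 47.1
[611.92878942 -57.4975343   64.65657318] [15.84502273 -2.03070388  0.17870731] [11.63489856 85.37177173 -2.60762136] 47.13277123580897
clock: 12.3
position: [610.2, -99.1, 239.4]
tcp_rot: [0.996, -0.083, 0.006, -0.013]
wrist_force: [0.0, -0.1, 0.2]
finger_gap: 84.7
[610.23067492 -99.10513498 239.39722577] [-0.05080031 -0.01540657  0.01378891] [ 0.02894982 -0.06673285  0.20552737] 84.73258040873445
[243 201]
```

View pics/w7c.png

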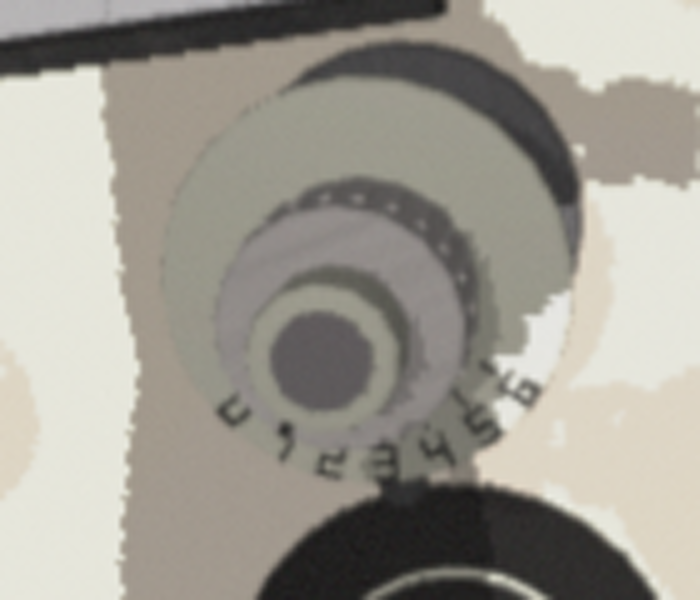

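```bash
python3 -m inch '[8.5,0,0,0,0,8.5,0,0,0,0]'
python3 - <<'E'
from h import *
s=st();print(s['joint_pos'],s['position'],s['tcp_rot'],s['effort'])
f=grab('side','s8');f=grab('scene','c8')
E
```

```text
clock: 12.55
position: [606.4, -98.3, 232.2]
tcp_rot: [0.996, -0.083, -0.001, -0.014]
wrist_force: [0.6, 0.4, -0.3]
finger_gap: 84.9
[-0.17583656  0.47384639  0.43055389  1.53263808  0.02765764  3.13286633] [606.38679886 -98.26662421 232.23592217] [ 0.99640977 -0.08348505 -0.00128167 -0.01400603] [ 3.16890553e-03 -4.94265139e+01  2.62266076e+01  2.02253839e-02
  8.82215286e-02  8.56795509e-05]
```

View pics/s8.png

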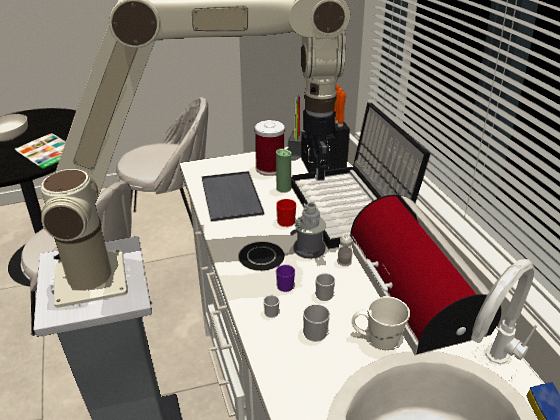

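The last turn ran joint 6 into its range limit (a = j1 − j6 + π), which explains the side load. The collar pointer dot now sits at "1". I'll turn back to a mid-range yaw and check the tilt.

```bash
python3 -m inch '[8.5,0,0,0,-0.145,8.5,0,0,0,-0.145,8.5,0,0,0,-0.145,8.5,0,0,0,-0.145,8.5,0,0,0,-0.145,8.5,0,0,0,-0.145,8.5,0,0,0,-0.145,8.5,0,0,0,-0.145,8.5,0,0,0,-0.145,8.5,0,0,0,-0.145,8.5,0,0,0,-0.145,8.5,0,0,0,-0.145]'
python3 -m inch '[8.5,0,0,0,0,8.5,0,0,0,0]'
python3 - <<'E'
from h import *
s=st();print(s['joint_pos'],s['position'],s['tcp_rot'],T_tool(s)[:3,:3].round(3))
f=grab('wrist','w9'); c=px(f,[614.5,-60.5,110])[0].astype(int);print(c);crop(f,c[0]-70,c[0]+70,c[1]-60,c[1]+60,'w9c',5)
E
```

```text
clock: 13.85
position: [606.9, -98.2, 233.4]
tcp_rot: [0.704, 0.71, 0.011, -0.009]
wrist_force: [0.1, -0.2, 0.2]
finger_gap: 84.9
clock: 14.05
position: [607.1, -98.2, 233.8]
tcp_rot: [0.707, 0.707, 0.011, -0.009]
wrist_force: [0.5, 0.9, 0.3]
finger_gap: 84.9
[-0.17567304  0.47269871  0.43281047  1.53339721  0.02783259  1.39589285] [607.08697876 -98.22900189 233.82359471] [ 0.70732201  0.70675341  0.0106922  -0.00899311] [[ 0.001  1.     0.002]
 [ 1.    -0.001  0.028]
 [ 0.028  0.002 -1.   ]]
[286 164]
```

View pics/w9c.png

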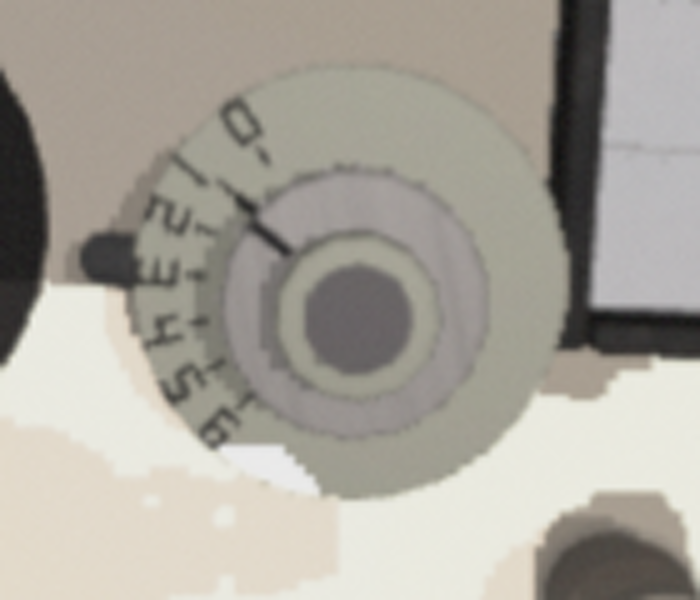

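Collar is at 1. A tilt of 1.6° remains, harmless if I don't yaw between pick and place. Next I'll look at the small mould from above.

```bash
cat >> h.py <<'E'
def to(x,y,z):
    s=st();T=T_tool(s);d=T[:3,:3].T@(np.array([x,y,z],float)-s['position'])/10
    print('at',s['position'].round(1),'move x,y,z cm:',d.round(2),'norm',np.linalg.norm(d).round(1),'gap',round(s['finger_gap'],1),'F',s['wrist_force'].round(1)); return d
def rim(f,seed_w,zr,rad,lo=0.8,hi=1.25):
    # refine mould mouth centre: project rim circle z=zr, maximise gradient
    g=cv2.GaussianBlur(f['frame'],(3,3),0).astype(float).sum(2)/3
    th=np.linspace(0,2*np.pi,120,endpoint=False)
    from scipy.ndimage import map_coordinates as mc
    def val(x,y):
        a=np.c_[x+(rad+1.5)*np.cos(th),y+(rad+1.5)*np.sin(th),0*th+zr]; b=np.c_[x+(rad-1.5)*np.cos(th),y+(rad-1.5)*np.sin(th),0*th+zr]
        A=px(f,a);B=px(f,b)
        return np.abs(mc(g,[A[:,1],A[:,0]],order=1)-mc(g,[B[:,1],B[:,0]],order=1)).mean()
    best=max(((val(seed_w[0]+i,seed_w[1]+j),seed_w[0]+i,seed_w[1]+j) for i in np.arange(-10,10.1,1) for j in np.arange(-10,10.1,1)))
    return best
E
python3 -m inch '[8.5,-3.1,-3.4,1.7,0,8.5,-3.1,-3.4,1.7,0,8.5,-3.1,-3.4,1.7,0,8.5,-3.1,-3.4,1.7,0,8.5,-3.1,-3.4,1.7,0,8.5,0,0,0,0,8.5,0,0,0,0]'
python3 - <<'E'
from h import *
f=grab('wrist','w10')
for r in spotter.tip_of('wrist','mould_small_mid'): print(round(r['confidence'],2),w(f,r['xyz']).round(1),px(f,w(f,r['xyz'])).round(0)[0])
b=rim(f,(437,-272),42,20);print(b); print(rim(f,(580,-252),54,25),rim(f,(508,-368),66,31))
print(px(f,[[b[1],b[2],42]]))
E
```

```text
clock: 14.8
position: [437.2, -251.7, 144.5]
tcp_rot: [0.708, 0.706, 0.011, -0.009]
wrist_force: [0.1, -0.2, 0.3]
finger_gap: 84.9
0.97 [ 433.4 -271.9   18.3] [275. 223.]
(np.float64(64.5771885616995), np.float64(434.0), np.float64(-266.0))
(np.float64(66.47778555716589), np.float64(579.0), np.float64(-252.0)) (np.float64(59.80998793227368), np.float64(513.0), np.float64(-365.0))
[[275.12731796 223.62020779]]
```

View pics/w10.png

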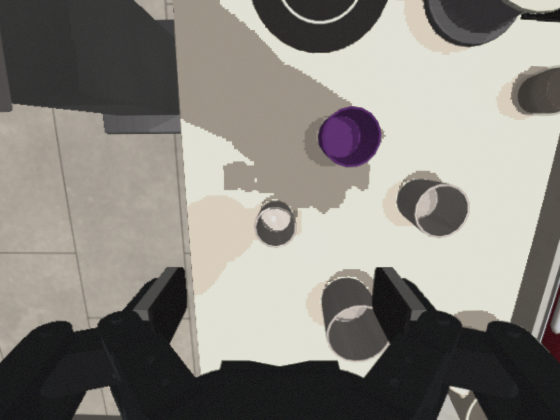

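Wrist picture: small steel mould mouth at (276,225), medium (441,210), large (357,333); the purple look-alike (351,137) stays. I'll descend over the small one.

Run:
```python
from h import *
to(434.5,-267.5,30);to(434.5,-267.5,-23)
f=grab('wrist');crop(f,230,320,185,265,'w10c',7)
```

```text
at [ 439.3 -251.2  145.4] move x,y,z cm: [-1.94 -0.55 11.49] norm 11.7 gap 84.6 F [0.6 0.4 0. ]
at [ 439.3 -251.2  145.4] move x,y,z cm: [-2.09 -0.58 16.79] norm 16.9 gap 84.6 F [0.6 0.4 0. ]
```

View pics/w10c.png

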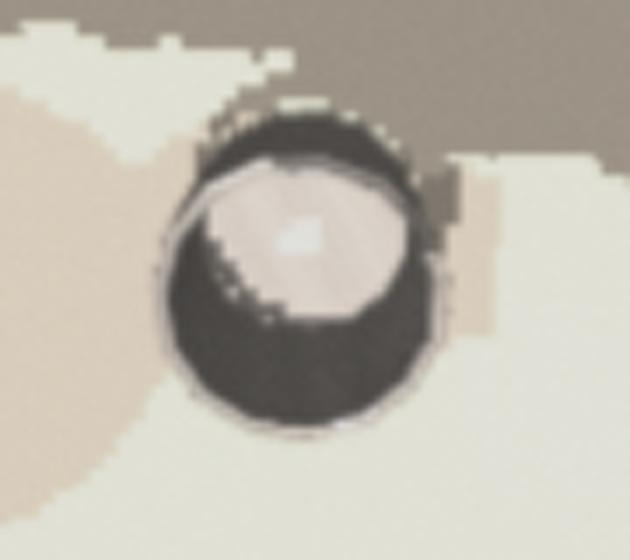

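Run:
```python
from h import *
f=grab('wrist');print(plane(f,(272.5,227),42)); s=st(); print(s['position'],s['joint_velocities'].round(3))
crop(f,230,320,185,265,'w10c',7)
f=grab('side'); print([px(f,[434,y,42])[0].round(1) for y in (-266,-270)]); crop(f,250,300,285,325,'s10',8)
```

```text
[ 434.26937951 -268.89721948   42.        ]
[ 439.6649777  -250.74013579  145.40785793] [ 0.004  0.001 -0.003  0.    -0.001 -0.003]
[array([270.5, 299.6]), array([271. , 300.7])]
```

View pics/s10.png

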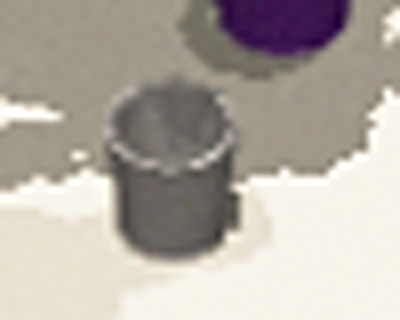

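```bash
python3 -m inch '[8.5,-0.7,-0.2,4.0,0,8.5,-0.7,-0.2,4.0,0,8.5,-0.6,-0.1,4.0,0,8.5,0,0,3.5,0,8.5,0,0,0,0,8.5,0,0,0,0,8.5,0,0,0,0]'
python3 - <<'E'
from h import *
f=grab('wrist','w11')
to(434.5,-267.8,-23)
E
```

```text
clock: 15.75
position: [435.9, -267.7, -8.7]
tcp_rot: [0.706, 0.708, 0.012, -0.006]
wrist_force: [-0.4, -0.3, 0.1]
finger_gap: 84.7
at [ 436.  -267.9   -8.5] move x,y,z cm: [-0.03 -0.16  1.45] norm 1.5 gap 85.1 F [ 0.3 -0.9  0.5]
```

View pics/w11.png

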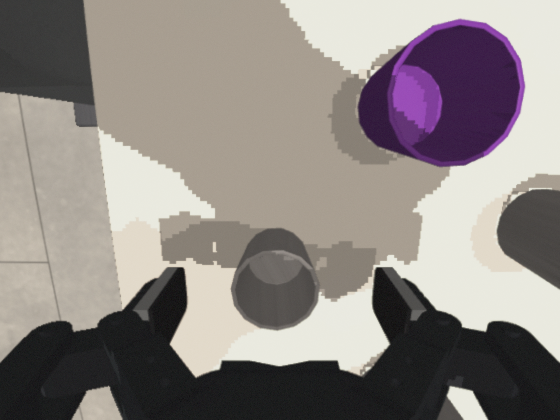

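```bash
python3 -m inch '[8.5,-0.05,-0.15,1.5,0,8.5,0,0,0,0,3.2,0,0,0,0,3.2,0,0,0,0,3.2,0,0,0,0,3.2,0,0,0,0,3.2,0,0,0,0,3.2,0,0,0,0]' 30
python3 - <<'E'
from h import *
f=grab('wrist','w12')
to(474.8,-46.8,60)
E
```

```text
clock: 16.6
position: [433.0, -267.5, -24.9]
tcp_rot: [0.706, 0.708, 0.011, -0.008]
wrist_force: [-0.7, 0.3, 6.2]
finger_gap: 38.6
at [ 433.  -267.5  -24.9] move x,y,z cm: [22.28  4.27 -7.87] norm 24.0 gap 38.4 F [0.1 0.7 5.9]
```

View pics/w12.png

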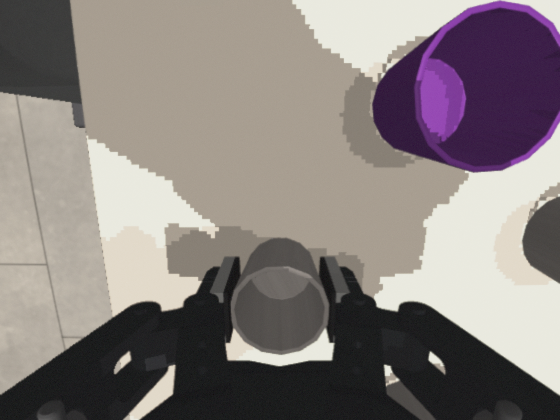

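Small gripped. Now to the ring.

```bash
python3 -m inch '[3.2,0,0,-2,0,3.2,0,0,-4,0,3.2,1,0.2,-3,0,3.2,3.6,0.7,0,0,3.2,3.6,0.7,0,0,3.2,3.6,0.7,0,0,3.2,3.6,0.7,0,0,3.2,3.6,0.7,0,0,3.2,3.3,0.5,0,0,3.2,0,0,0,0,3.2,0,0,0,0,3.2,0,0,0,0]'
python3 - <<'E'
from h import *
f=grab('wrist','w13')
to(474.8,-45,0);to(474.8,-45,-21.5)
E
```

```text
clock: 17.85
position: [473.0, -47.1, 70.2]
tcp_rot: [0.706, 0.708, 0.011, -0.009]
wrist_force: [-0.2, -0.7, -0.5]
finger_gap: 38.3
at [473.1 -47.4  70.2] move x,y,z cm: [0.05 0.15 7.03] norm 7.0 gap 38.2 F [ 0.3 -0.2 -0.5]
at [473.1 -47.4  70.2] move x,y,z cm: [-0.01  0.15  9.18] norm 9.2 gap 38.2 F [ 0.3 -0.2 -0.5]
```

View pics/w13.png

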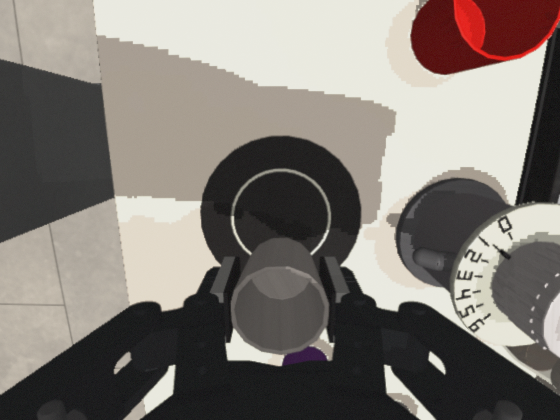

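Run:
```python
from h import *
f=grab('wrist')
best=max(((lambda v:v)(rim(f,(475,-47),2,r)),r) for r in (39.5,40,40.5)); print(best)
print(plane(f,(230.5,215),2),plane(f,(330.5,215),2),plane(f,(281,168.5),2))
m=f['frame'].max(2)<60
```

```text
((np.float64(81.69521926932886), np.float64(474.0), np.float64(-47.0)), 40.5)
[434.53431511 -44.86719241   2.        ] [514.4243433  -44.87205845   2.        ] [474.75717833  -7.9269827    2.        ]
```

```bash
python3 -m inch '[3.2,0,0.12,3.5,0,3.2,0,0,3.5,0,3.2,-0.05,0,1.6,0,3.2,0,0,0.4,0,3.2,0,0,0,0,3.2,0,0,0,0]'
python3 - <<'E'
from h import *
to(474.3,-45.6,-22.5)
E
```

```text
clock: 18.55
position: [476.0, -45.1, -18.6]
tcp_rot: [0.707, 0.708, 0.012, -0.008]
wrist_force: [1.0, -0.1, 0.3]
finger_gap: 38.6
at [476.  -45.1 -18.6] move x,y,z cm: [-0.06 -0.17  0.39] norm 0.4 gap 38.6 F [ 1.  -0.1  0.3]
```

```bash
python3 -m inch '[3.2,0,0,0,0,3.2,0,-0.05,0.3,0,3.2,0,0,0,0,3.2,0,0,0,0]'
python3 - <<'E'
from h import *
to(474.3,-45.6,-22.5)
E
```

```text
clock: 18.95
position: [474.4, -44.4, -22.4]
tcp_rot: [0.706, 0.708, 0.011, -0.008]
wrist_force: [-0.3, 1.1, 0.1]
finger_gap: 38.4
at [474.4 -44.4 -22.4] move x,y,z cm: [-0.12 -0.01  0.01] norm 0.1 gap 38.4 F [-0.3  1.1  0.1]
```

```bash
python3 -m inch '[3.2,-0.1,0,0.1,0,3.2,0,0,0,0,4.6,0,0,0,0,4.6,0,0,0,0,8.5,0,0,0,0,8.5,0,0,0,0,8.5,0,0,0,0,8.5,0,0,-4,0,8.5,0,0,-5,0,8.5,0,0,-5,0,8.5,0,0,-5,0,8.5,0,0,0,0]'
python3 - <<'E'
from h import *
f=grab('side');crop(f,230,370,190,290,'s14',5)
f=grab('wrist','w14');print(rim(f,(474,-47),44,20),rim(f,(474,-47),2,40));print(px(f,[[474,-47,44]])); to(614.5,-60.5,160)
E
```

```text
clock: 20.15
position: [478.8, -51.4, 173.9]
tcp_rot: [0.706, 0.708, 0.016, -0.003]
wrist_force: [0.6, 0.2, 0.0]
finger_gap: 85.0
(np.float64(78.72876694616201), np.float64(476.0), np.float64(-47.0)) (np.float64(78.11867546414787), np.float64(475.0), np.float64(-48.0))
[[274.40094136 198.51117217]]
at [474.9 -50.8 167.8] move x,y,z cm: [-1.02 13.95  0.86] norm 14.0 gap 85.0 F [ 0.6  0.7 -1.4]
```

View pics/s14.png

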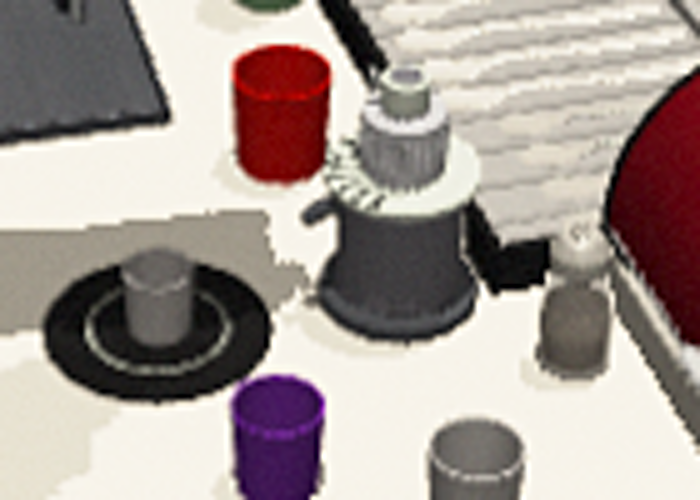

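View pics/w14.png

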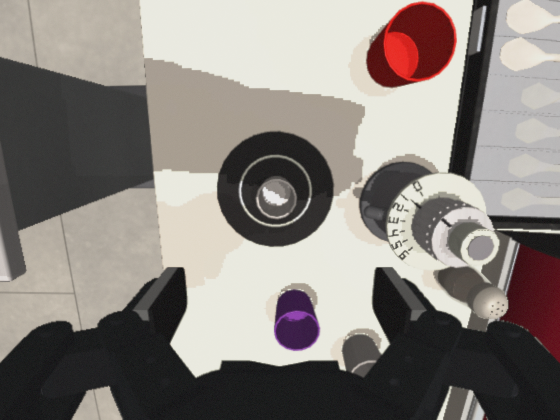

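Side and wrist views show the small mould upright, centred in the ring (mouth fit within 1–2 mm of the ring fit). Next is the cap.

```bash
python3 -m inch '[0,-0.2,3.5,0.3,0,0,-0.2,3.5,0.3,0,0,-0.2,3.5,0.3,0,0,-0.3,3.5,0.3,0,0,0,0,1.5,0,0,0,0,1.5,0,0,0,0,0,0,0,0,0,0,0,0,0,0,0,0]' 30
python3 - <<'E'
from h import *
to(614.5,-59.6,118)
f=grab('wrist','w15');crop(f,200,360,180,330,'w15c',4)
f=grab('side');crop(f,270,360,160,250,'s15',6)
E
```

```text
clock: 21.15
position: [613.8, -58.2, 124.8]
tcp_rot: [0.706, 0.708, 0.011, -0.008]
wrist_force: [0.2, -0.3, -0.0]
finger_gap: 0.0
at [613.8 -58.2 124.8] move x,y,z cm: [-0.16  0.07  0.68] norm 0.7 gap 0.0 F [ 0.2 -0.3 -0. ]
```

View pics/w15c.png

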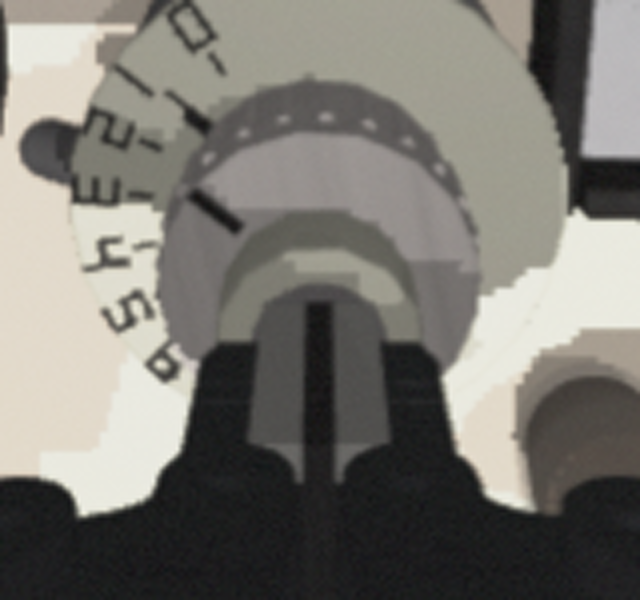

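View pics/s15.png

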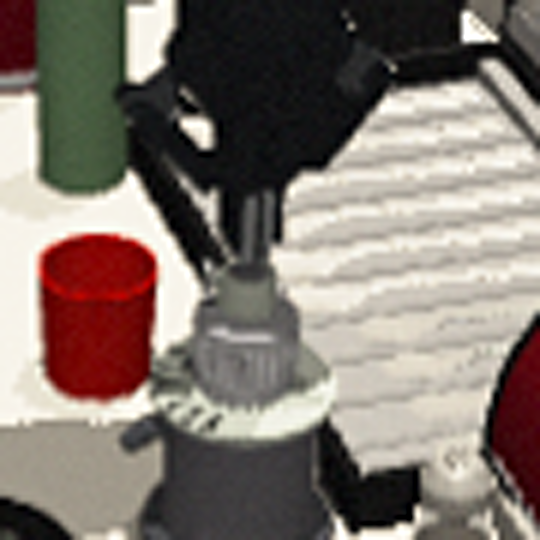

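Collar pointer at 1, closed fingertips just above the cap. Pressing.

```bash
python3 -m inch '[0,-0.1,0.05,0.5,0,0,0,0,0.5,0,0,0,0,0,0,0,0,0,0,0]'; python3 -m inch '[0,0,0,0.4,0,0,0,0,0,0,0,0,0,0,0]'
```

```text
clock: 21.65
position: [615.0, -59.1, 115.3]
tcp_rot: [0.706, 0.708, 0.011, -0.008]
wrist_force: [1.4, -1.1, 4.2]
finger_gap: -0.2
clock: 21.95
position: [615.0, -59.2, 111.1]
tcp_rot: [0.706, 0.708, 0.011, -0.008]
wrist_force: [0.9, -2.1, 5.0]
finger_gap: 0.2
```

```bash
python3 -m inch '[0,0,0,0.3,0,0,0,0,0,0,0,0,0,0,0]'; python3 -m inch '[0,0,0,0.15,0,0,0,0,0,0,0,0,0,0,0]'
```

```text
clock: 22.25
position: [615.0, -59.2, 108.5]
tcp_rot: [0.706, 0.708, 0.011, -0.008]
wrist_force: [0.6, -2.8, 6.1]
finger_gap: 0.3
clock: 22.55
position: [615.1, -59.2, 108.4]
tcp_rot: [0.706, 0.708, 0.012, -0.007]
wrist_force: [-1.9, -2.0, 12.0]
finger_gap: 0.0
```

Bottomed out: 12 N, and no further travel. Releasing and fetching the mould.

```bash
python3 -m inch '[0,0,0,-2,0,0,0,0,-3.5,0,0,0.3,-3.5,0,0,0,0.3,-3.5,0,0,8.5,0.3,-3.5,0,0,8.5,0.3,-3.5,0,0,8.5,0,0,2,0,8.5,0,0,3,0,8.5,0,0,0,0,8.5,0,0,0,0,8.5,0,0,0,0]' 30
python3 - <<'E'
from h import *
f=grab('wrist','w16');print(rim(f,(474,-47),44,20)); to(474.8,-45.6,-22.5)
E
```

```text
clock: 23.65
position: [475.2, -47.1, 111.8]
tcp_rot: [0.706, 0.708, 0.011, -0.008]
wrist_force: [0.5, -0.2, 0.2]
finger_gap: 84.8
(np.float64(78.07188887192916), np.float64(475.0), np.float64(-47.0))
at [475.5 -47.1 112. ] move x,y,z cm: [-0.22 -0.14 13.45] norm 13.5 gap 85.1 F [-0.2  0.1  0.5]
```

View pics/w16.png

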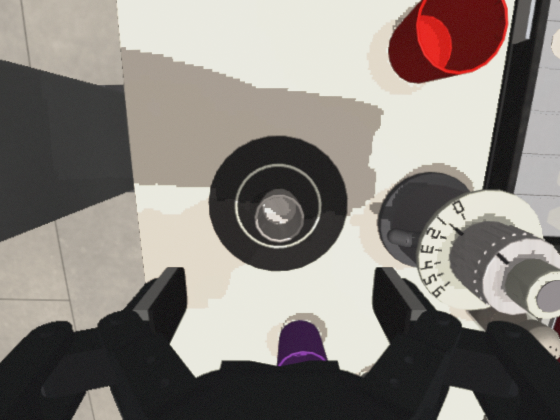

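```bash
python3 -m inch '[8.5,-0.1,-0.1,4.5,0,8.5,-0.1,0,4.5,0,8.5,0,0,3.5,0,8.5,0,0,0.9,0,8.5,0,0,0,0,3.2,0,0,0,0,3.2,0,0,0,0,3.2,0,0,0,0,3.2,0,0,0,0,3.2,0,0,0,0,3.2,0,0,0,0]' 30
python3 -m inch '[3.2,0,0,-2,0,3.2,0,0,-4,0,3.2,0,0,-4,0,3.2,4.5,-0.1,0,0,3.2,4.5,0,0,0,3.2,4.5,0,0,0,3.2,4.5,0,0,0,3.2,4.5,0,0,0,3.2,0,0,0,0,3.2,0,0,0,0]'
python3 - <<'E'
from h import *
f=grab('wrist','w17')
for c in ('wrist','side'):
    if c=='side': f=grab('side','s17')
    for t in ('baking_tray_in','candle'):
        for r in spotter.tip_of(c,t): print(c,t,round(r['confidence'],2),w(f,r['xyz']).round(1))
to(450,210,60)
E
```

```text
clock: 24.8
position: [475.6, -45.6, -21.3]
tcp_rot: [0.706, 0.708, 0.012, -0.007]
wrist_force: [-0.8, -0.2, 5.8]
finger_gap: 38.4
clock: 25.8
position: [471.9, 177.7, 83.5]
tcp_rot: [0.705, 0.709, 0.011, -0.008]
wrist_force: [-0.6, -1.3, -0.1]
finger_gap: 38.1
wrist baking_tray_in 0.96 [469.9 288.5   3.9]
side candle 0.91 [649.5 276.7  -2.7]
at [472.1 175.4  83.1] move x,y,z cm: [ 3.39 -2.22  2.4 ] norm 4.7 gap 38.2 F [-0.4  0.5  0.3]
```

View pics/w17.png

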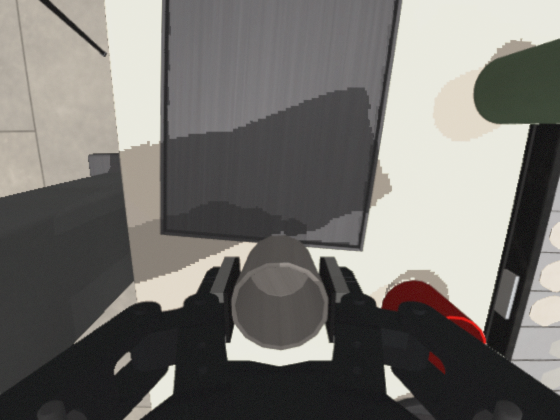

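View pics/s17.png

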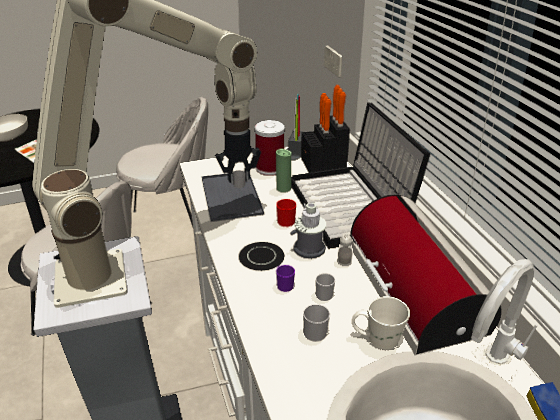

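```bash
python3 -m inch '[3.2,4,-0.5,0,0,3.2,4,-0.5,0,0,3.2,4,-0.5,0,0,3.2,4,-0.5,0,0,3.2,3.6,-0.2,2,0,3.2,0,0,3,0,3.2,0,0,3,0,3.2,0,0,1.2,0,3.2,0,0,0,0,3.2,0,0,0,0]'
python3 - <<'E'
from h import *
to(450,371,-20)
E
```

```text
clock: 27.1
position: [450.9, 374.9, -2.7]
tcp_rot: [0.707, 0.707, 0.012, -0.008]
wrist_force: [-0.2, -0.1, 0.1]
finger_gap: 38.1
at [450.9 374.9  -2.7] move x,y,z cm: [-0.44 -0.09  1.72] norm 1.8 gap 38.1 F [-0.2 -0.1  0.1]
```

```bash
python3 -m inch '[3.2,0,0,0.8,0,3.2,0,0,0.7,0,3.2,0,0,0,0,3.2,0,0,0.2,0,3.2,0,0,0,0,3.2,0,0,0,0]'
python3 - <<'E'
from h import *
to(450,371,-20)
E
```

```text
clock: 27.7
position: [450.2, 375.8, -20.2]
tcp_rot: [0.706, 0.708, 0.011, -0.008]
wrist_force: [0.5, 0.3, 0.8]
finger_gap: 38.3
at [450.2 375.8 -20.2] move x,y,z cm: [-0.48 -0.02 -0.03] norm 0.5 gap 38.3 F [0.5 0.3 0.8]
```

```bash
python3 -m inch '[4.6,0,0,0.1,0,4.6,0,0,0,0,8.5,0,0,0,0,8.5,0,0,0,0,8.5,0,0,0,0,8.5,0,0,-4,0,8.5,0,0,-4.5,0,8.5,0,0,-4.5,0,8.5,-4.5,1.5,-4,0,8.5,-4.5,1.5,-3,0,8.5,0,0,0,0]'
python3 - <<'E'
from h import *
f=grab('wrist','w18');f=grab('side');crop(f,190,300,130,240,'s18',5)
to(615,-59.5,160)
for t in ('mould_small_mid','mould_medium_mid','mould_large_mid'):
    for r in spotter.tip_of('side',t): print(t,round(r['confidence'],2),w(f,r['xyz']).round(1))
E
```

```text
clock: 28.8
position: [478.6, 291.6, 170.3]
tcp_rot: [0.708, 0.706, 0.015, -0.007]
wrist_force: [0.7, 0.3, 0.0]
finger_gap: 85.1
at [475.7 293.7 166.3] move x,y,z cm: [-35.32  13.93  -0.33] norm 38.0 gap 84.7 F [ 0.6 -0.2 -0.7]
mould_small_mid 0.63 [453.6 374.3  25.9]
mould_medium_mid 0.94 [ 495.6 -189.8   28.8]
mould_medium_mid 0.85 [ 579.3 -250.5   25.4]
mould_large_mid 0.9 [593.7  92.3  34.2]
mould_large_mid 0.77 [ 484.3 -407.    34.2]
mould_large_mid 0.59 [609.4 -58.6 116.6]
```

View pics/s18.png

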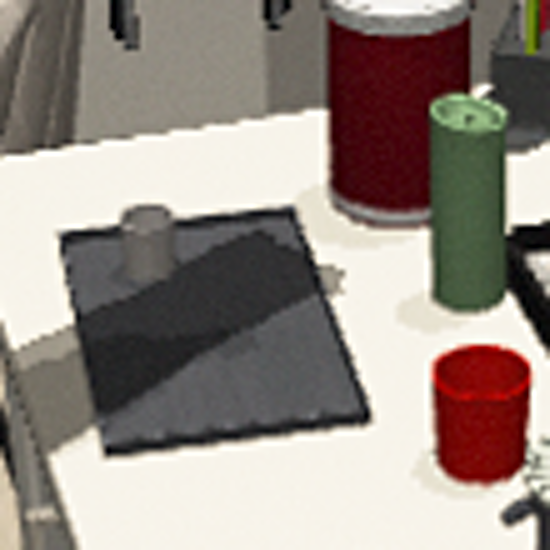

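Small mould stands on the tray (side crop (148,243)). The large mould has been knocked and is now near (484,−407). Back to the collar, for 3.

```bash
python3 -m inch '[8.5,-4.4,1.7,0,0,8.5,-4.4,1.7,0,0,8.5,-4.4,1.7,0,0,8.5,-4.4,1.7,0,0,8.5,-4.4,1.7,0,0,8.5,-4.4,1.7,0,0,8.5,-4.4,1.7,0,0,8.5,-4.4,1.9,0,0,8.5,0,0,2,0,8.5,0,0,0,0,8.5,0,0,0,0]' 45
python3 - <<'E'
from h import *
to(614.3,-59,110);to(614.3,-59,63)
E
```

```text
clock: 30.15
position: [612.6, -55.4, 134.4]
tcp_rot: [0.706, 0.708, 0.01, -0.01]
wrist_force: [0.2, 0.8, 0.2]
finger_gap: 84.6
at [612.6 -55.4 134.4] move x,y,z cm: [-0.43  0.17  2.43] norm 2.5 gap 84.6 F [0.2 0.8 0.2]
at [612.6 -55.4 134.4] move x,y,z cm: [-0.56  0.17  7.13] norm 7.2 gap 84.6 F [0.2 0.8 0.2]
```

```bash
python3 -m inch '[8.5,-0.5,0.1,2.5,0,8.5,0,0,2.5,0,8.5,-0.05,0,1.9,0,8.5,0,0,0,0,8.5,0,0,0,0]'
python3 - <<'E'
from h import *
to(614.3,-59,63)
E
python3 -m inch '[4.2,0,0,0,0,4.2,0,0,0,0,4.2,0,0,0,0,4.2,0,0,0,0,4.2,0,0,0,0,4.2,0,0,0,0]' 45
python3 -m inch '[4.2,0,0,0,-0.1,4.2,0,0,0,-0.1,4.2,0,0,0,-0.1,4.2,0,0,0,0]'
python3 -m inch '[4.2,0,0,0,-0.1,4.2,0,0,0,-0.1,4.2,0,0,0,-0.1,4.2,0,0,0,0,4.2,0,0,0,0]'
```

```text
clock: 30.65
position: [615.2, -59.0, 67.8]
tcp_rot: [0.705, 0.709, 0.011, -0.008]
wrist_force: [-0.7, 0.2, 0.5]
finger_gap: 85.2
at [615.2 -59.   67.8] move x,y,z cm: [-0.02 -0.09  0.48] norm 0.5 gap 85.2 F [-0.7  0.2  0.5]
clock: 31.25
position: [613.8, -60.3, 68.8]
tcp_rot: [0.706, 0.708, 0.011, -0.009]
wrist_force: [-5.8, 1.5, 8.6]
finger_gap: 46.8
clock: 31.65
position: [614.0, -59.5, 68.8]
tcp_rot: [0.592, 0.806, 0.013, -0.008]
wrist_force: [-3.5, 2.7, 5.4]
finger_gap: 46.7
clock: 32.15
position: [614.3, -59.5, 68.9]
tcp_rot: [0.465, 0.885, 0.014, -0.005]
wrist_force: [-3.0, 2.9, 5.8]
finger_gap: 46.4
```

```bash
python3 -m inch '[8.5,0,0,0,0,8.5,0,0,0,0,8.5,0,0,0,0,8.5,0,0,0,0,8.5,0,0,-4,0,8.5,0,0,-4,0,8.5,0,0,-4,0.15,8.5,0,0,0,0.15,8.5,0,0,0,0.15,8.5,0,0,0,0.15,8.5,0,0,0,0,8.5,0,0,0,0]'
python3 - <<'E'
from h import *
f=grab('wrist'); c=px(f,[614.5,-60.5,110])[0].astype(int);print(c);crop(f,c[0]-70,c[0]+70,c[1]-60,c[1]+60,'w19c',4)
to(580,-232,150); print(st()['joint_pos'].round(2))
E
```

```text
clock: 33.35
position: [614.6, -63.9, 186.8]
tcp_rot: [0.705, 0.709, 0.011, -0.009]
wrist_force: [-0.0, 1.0, -0.1]
finger_gap: 84.7
[278 211]
at [614.6 -63.8 186.7] move x,y,z cm: [-16.9   -3.55   3.19] norm 17.6 gap 84.8 F [-0.6 -1.  -0.5]
[-0.12  0.48  0.33  1.42  0.03  1.45]
```

View pics/w19c.png

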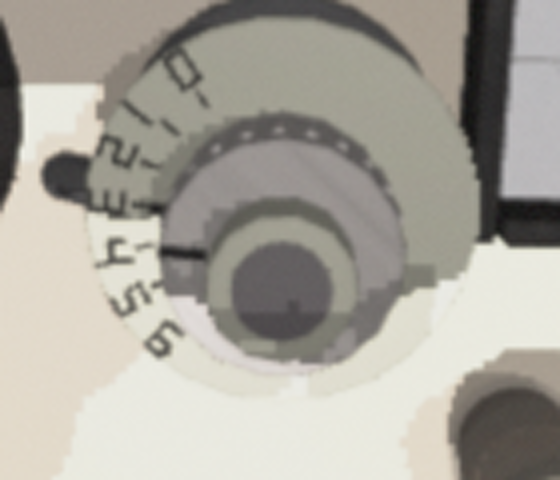

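Collar at 3 (pointer on tick 3). Now the medium steel mould.

```bash
python3 -m inch '[8.5,-4.2,-0.9,0,0,8.5,-4.2,-0.9,0.5,0,8.5,-4.2,-0.9,1.5,0,8.5,-4.2,-0.9,1.5,0,8.5,0,0,1.5,0,8.5,0,0,0,0,8.5,0,0,0,0]' 30
python3 - <<'E'
from h import *
f=grab('wrist','w20');b=rim(f,(580,-252),54,25);print(b,px(f,[b[1],b[2],54]))
for r in spotter.tip_of('wrist','mould_medium_mid'): print(round(r['confidence'],2),w(f,r['xyz']).round(1),px(f,w(f,r['xyz'])).round(0)[0])
crop(f,220,360,160,280,'w20c',5)
to(b[1],b[2]+1.6,-22)
E
```

```text
clock: 34.1
position: [579.1, -230.1, 132.1]
tcp_rot: [0.706, 0.708, 0.011, -0.009]
wrist_force: [0.5, 0.0, 0.0]
finger_gap: 85.1
(np.float64(64.02002939522738), np.float64(581.0), np.float64(-249.0)) [[280.94992931 236.76718865]]
0.75 [ 581.  -247.2   27.6] [281. 226.]
0.75 [ 493.7 -189.3   30.9] [181. 163.]
0.18 [ 683.9 -154.1   -0. ] [390. 123.]
at [ 580.1 -229.7  133.3] move x,y,z cm: [-2.190e+00 -1.000e-02  1.548e+01] norm 15.6 gap 84.9 F [-0.4  0.1  0.6]
```

View pics/w20.png

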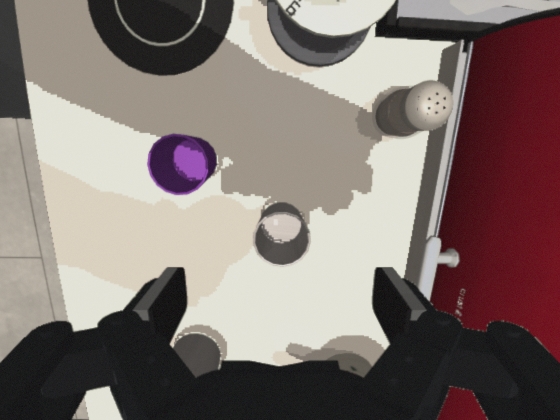

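View pics/w20c.png

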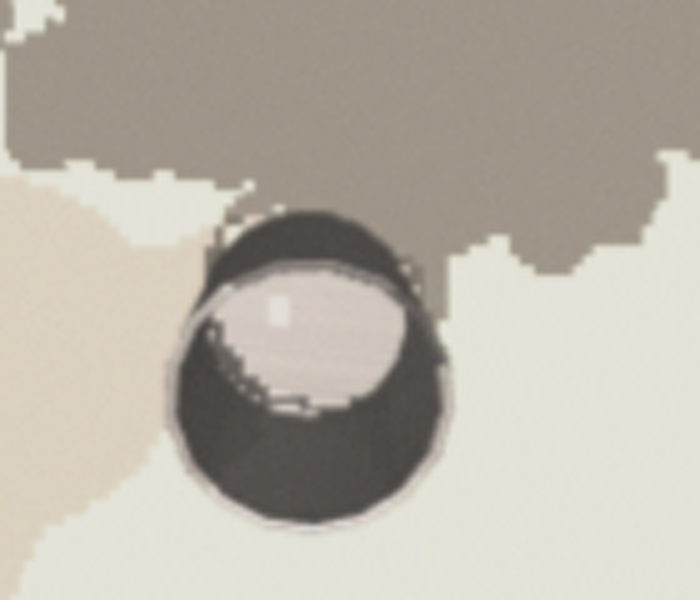

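The grey one at (281,238) is the medium mould; the purple at (181,163) is the excluded look-alike. Grasping.

```bash
python3 -m inch '[8.5,-0.8,0.1,4,0,8.5,-0.8,0,4,0,8.5,-0.7,0,4,0,8.5,0,0,2.5,0,8.5,0,0,1,0,8.5,0,0,0,0,8.5,0,0,0,0]' 30
python3 - <<'E'
from h import *
to(581.3,-248.8,-22)
E
python3 -m inch '[4.2,0,0,0,0,4.2,0,0,0,0,4.2,0,0,0,0,4.2,0,0,0,0,4.2,0,0,0,0,4.2,0,0,0,0]' 30
python3 - <<'E'
from h import *
f=grab('wrist','w21'); to(474.5,-45.6,70)
E
```

```text
clock: 34.9
position: [582.6, -249.1, -21.4]
tcp_rot: [0.706, 0.708, 0.012, -0.007]
wrist_force: [0.2, 0.2, -0.3]
finger_gap: 85.0
at [ 582.6 -249.1  -21.4] move x,y,z cm: [ 0.03 -0.13  0.06] norm 0.1 gap 85.0 F [ 0.2  0.2 -0.3]
clock: 35.5
position: [581.9, -249.6, -21.5]
tcp_rot: [0.706, 0.708, 0.012, -0.007]
wrist_force: [-0.9, -0.0, 5.7]
finger_gap: 47.8
at [ 581.9 -249.6  -21.5] move x,y,z cm: [ 20.66 -10.64  -8.67] norm 24.8 gap 48.1 F [-1.5  0.9  6.6]
```

View pics/w21.png

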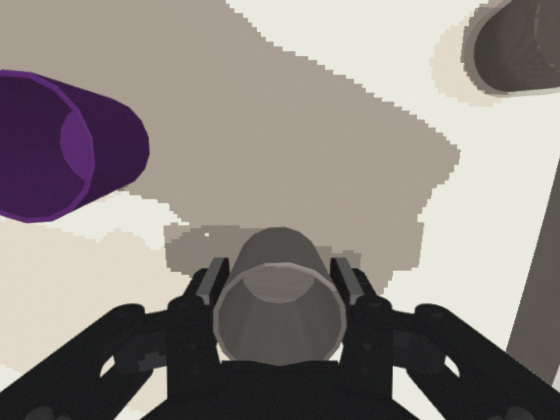

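```bash
python3 -m inch '[4.2,0,0,-2,0,4.2,0,0,-4,0,4.2,0,0,-3,0,4.2,3.4,-1.8,0,0,4.2,3.4,-1.8,0,0,4.2,3.4,-1.8,0,0,4.2,3.4,-1.8,0,0,4.2,3.4,-1.8,0,0,4.2,3.4,-1.7,0,0,4.2,0,0,0,0,4.2,0,0,0,0]'
python3 - <<'E'
from h import *
f=grab('wrist','w22');print(rim(f,(474.5,-47),2,40))
to(474.4,-46,-19)
E
```

```text
clock: 36.65
position: [473.2, -47.5, 72.3]
tcp_rot: [0.706, 0.708, 0.011, -0.008]
wrist_force: [0.3, -0.4, -0.6]
finger_gap: 48.5
(np.float64(77.87681578136049), np.float64(474.5), np.float64(-47.0))
at [473.8 -48.2  72.3] move x,y,z cm: [-0.03  0.01  9.14] norm 9.1 gap 48.5 F [0.3 0.5 0.7]
```

View pics/w22.png

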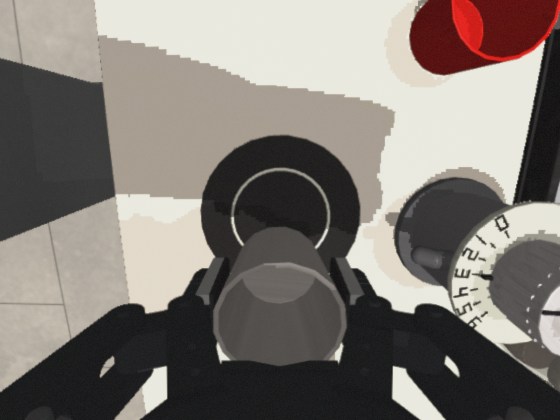

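```bash
python3 -m inch '[4.2,0,0,3.5,0,4.2,0,0,3.5,0,4.2,0,0,1.6,0,4.2,0,0,0.4,0,4.2,0,0,0,0,4.2,0,0,0,0,4.2,0,0,0,0]'
python3 - <<'E'
from h import *
to(474.4,-46,-19.5)
E
```

```text
clock: 37.4
position: [474.6, -46.1, -17.6]
tcp_rot: [0.707, 0.707, 0.012, -0.008]
wrist_force: [-0.6, 1.3, -0.6]
finger_gap: 48.5
at [474.6 -46.1 -17.6] move x,y,z cm: [ 0.01 -0.02  0.19] norm 0.2 gap 48.5 F [-0.6  1.3 -0.6]
```

```bash
python3 -m inch '[4.2,0,0,0.2,0,4.2,0,0,0,0,4.2,0,0,0,0,5.6,0,0,0,0,5.6,0,0,0,0,8.5,0,0,0,0,8.5,0,0,0,0,8.5,0,0,-4,0,8.5,0,0,-5,0,8.5,0,0,-5,0,8.5,0,0,-5,0,8.5,0,0,0,0]'
python3 - <<'E'
from h import *
f=grab('side');crop(f,230,370,190,290,'s24',4)
f=grab('wrist','w24');print(rim(f,(474,-47),56,25),rim(f,(474,-47),2,40)); to(614.5,-59.2,122)
E
```

```text
clock: 38.6
position: [477.6, -51.3, 177.2]
tcp_rot: [0.706, 0.708, 0.016, -0.003]
wrist_force: [0.3, 0.2, 0.3]
finger_gap: 84.5
(np.float64(71.44991452621622), np.float64(474.0), np.float64(-48.0)) (np.float64(76.9971916846253), np.float64(475.0), np.float64(-47.0))
at [473.7 -50.7 171.2] move x,y,z cm: [-1.02 14.04  5.  ] norm 14.9 gap 84.9 F [ 0.  -0.1 -0.5]
```

View pics/w24.png

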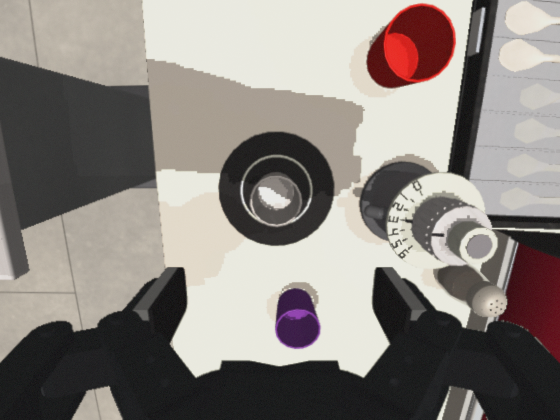

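View pics/s24.png

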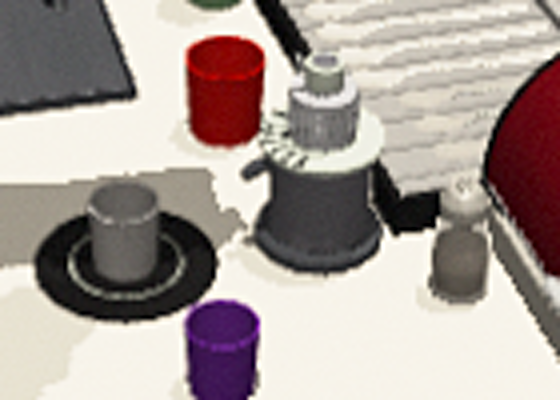

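Medium upright, centred within ~1 mm, collar at 3. Pressing the cap.

```bash
python3 -m inch '[0,-0.2,3.5,0.3,0,0,-0.2,3.5,0.3,0,0,-0.3,3.5,0.3,0,0,-0.3,3.5,0.3,0,0,0,0.05,1.5,0,0,0,0,1.8,0,0,0,0,0,0,0,0,0,0,0,0,0,0,0,0]' 30
python3 - <<'E'
from h import *
to(614.8,-59.2,108.5)
E
```

```text
clock: 39.6
position: [613.3, -59.0, 125.3]
tcp_rot: [0.706, 0.708, 0.011, -0.008]
wrist_force: [-0.1, 0.3, 0.0]
finger_gap: 0.1
at [613.3 -59.  125.3] move x,y,z cm: [-0.07  0.14  1.68] norm 1.7 gap 0.1 F [-0.1  0.3  0. ]
```

```bash
python3 -m inch '[0,-0.05,0.1,0.5,0,0,0,0,0.5,0,0,0,0,0.4,0,0,0,0,0,0,0,0,0,0,0]'; python3 -m inch '[0,0,0,0.3,0,0,0,0,0,0,0,0,0,0.15,0,0,0,0,0,0,0,0,0,0,0]'
```

```text
clock: 40.1
position: [615.1, -59.4, 112.1]
tcp_rot: [0.706, 0.708, 0.012, -0.008]
wrist_force: [0.6, -1.1, 5.2]
finger_gap: -0.1
clock: 40.6
position: [615.2, -59.5, 108.5]
tcp_rot: [0.706, 0.708, 0.012, -0.007]
wrist_force: [0.1, -1.4, 8.7]
finger_gap: -0.2
```

```bash
python3 -m inch '[0,0,0,0.1,0,0,0,0,0,0,0,0,0,0,0]'; python3 -m inch '[0,0,0,-2,0,0,0,0,-3.5,0,0,0.3,-3.5,0,0,0,0.3,-3.5,0,0,8.5,0.3,-3.5,0,0,8.5,0.3,-3.5,0,0,8.5,0,0,2,0,8.5,0,0,3,0,8.5,0,0,0,0,8.5,0,0,0,0,8.5,0,0,0,0]' 30
python3 - <<'E'
from h import *
f=grab('wrist','w25');print(rim(f,(474,-47),56,25)); to(474.6,-46.4,-19.5)
E
```

```text
clock: 40.9
position: [615.3, -59.5, 108.4]
tcp_rot: [0.706, 0.708, 0.012, -0.007]
wrist_force: [-2.4, -1.3, 12.6]
finger_gap: -0.1
clock: 42.0
position: [475.2, -47.5, 111.3]
tcp_rot: [0.706, 0.708, 0.011, -0.008]
wrist_force: [0.6, -0.2, -0.6]
finger_gap: 85.0
(np.float64(73.06232092739641), np.float64(474.0), np.float64(-48.0))
at [475.5 -47.5 111.6] move x,y,z cm: [-0.25 -0.16 13.1 ] norm 13.1 gap 85.4 F [ 0.1 -0.1  0.4]
```

View pics/w25.png

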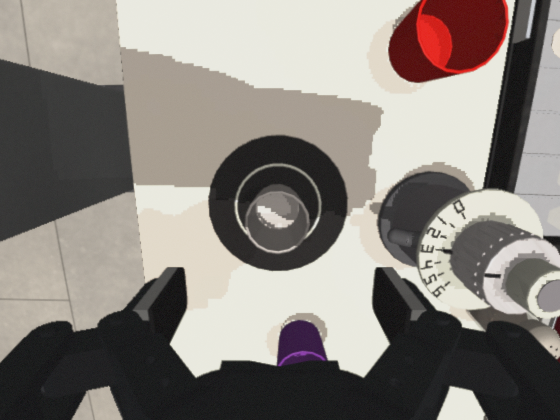

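```bash
python3 -m inch '[8.5,-0.15,-0.1,4.5,0,8.5,-0.1,0,4.5,0,8.5,0,0,3.5,0,8.5,0,0,0.6,0,8.5,0,0,0,0,4.2,0,0,0,0,4.2,0,0,0,0,4.2,0,0,0,0,4.2,0,0,0,0,4.2,0,0,0,0,4.2,0,0,0,0]' 30
python3 -m inch '[4.2,0,0,-2,0,4.2,0,0,-4,0,4.2,0,0,-4,0,4.2,4.2,-0.3,0,0,4.2,4.2,-0.3,0,0,4.2,4.2,-0.3,0,0,4.2,4.2,-0.3,0,0,4.2,4.2,-0.3,0,0,4.2,4.2,-0.3,0,0,4.2,4.2,-0.3,0,0,4.2,4.2,-0.3,0,0]'
python3 -m inch '[4.2,0,0,0,0,4.2,0,0,2,0,4.2,0,0,3,0,4.2,0,0,2,0,4.2,0,0,1,0,4.2,0,0,0,0,4.2,0,0,0,0]'
python3 - <<'E'
from h import *
to(450,291,-18)
f=grab('wrist','w26')
E
```

```text
clock: 43.15
position: [475.6, -46.6, -18.5]
tcp_rot: [0.706, 0.708, 0.012, -0.007]
wrist_force: [-0.9, -0.5, 6.4]
finger_gap: 48.3
clock: 44.25
position: [448.7, 288.7, 89.8]
tcp_rot: [0.706, 0.708, 0.012, -0.008]
wrist_force: [1.5, -0.9, -0.0]
finger_gap: 48.4
clock: 44.95
position: [449.8, 289.0, 9.5]
tcp_rot: [0.706, 0.708, 0.012, -0.008]
wrist_force: [0.7, 0.8, -0.5]
finger_gap: 48.4
at [449.8 289.    9.5] move x,y,z cm: [0.12 0.01 2.76] norm 2.8 gap 48.4 F [ 0.7  0.8 -0.5]
```

View pics/w26.png

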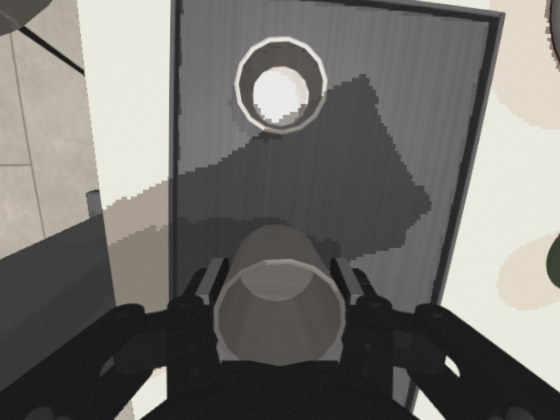

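```bash
python3 -m inch '[4.2,0,0,1.2,0,4.2,0,0,1.0,0,4.2,0,0,0.4,0,4.2,0,0,0,0,4.2,0,0,0.1,0,4.2,0,0,0,0,4.2,0,0,0,0]'
python3 -m inch '[5.6,0,0,0.1,0,5.6,0,0,0,0,8.5,0,0,0,0,8.5,0,0,0,0,8.5,0,0,0,0,8.5,0,0,-4,0,8.5,0,0,-4.5,0,8.5,0,0,-4.5,0,8.5,-4.4,1.7,-4,0,8.5,-4.4,1.7,-2,0,8.5,0,0,0,0]'
python3 - <<'E'
from h import *
f=grab('wrist','w27');f=grab('side');crop(f,190,300,130,240,'s27',5)
to(614.5,-59.2,140)
for t in ('mould_small_mid','mould_medium_mid','mould_large_mid'):
    for r in spotter.tip_of('side',t): print(t,round(r['confidence'],2),w(f,r['xyz']).round(1))
E
```

```text
clock: 45.7
position: [448.5, 289.7, -18.1]
tcp_rot: [0.706, 0.708, 0.011, -0.009]
wrist_force: [-3.4, -1.0, 6.7]
finger_gap: 48.4
clock: 46.8
position: [482.7, 203.1, 164.1]
tcp_rot: [0.708, 0.706, 0.014, -0.006]
wrist_force: [-0.2, -0.0, -0.5]
finger_gap: 84.8
at [479.5 205.5 160.8] move x,y,z cm: [-26.52  13.5    1.38] norm 29.8 gap 85.4 F [-0.1  0.  -1.1]
mould_small_mid 0.51 [450.9 373.3  23.1]
mould_medium_mid 0.85 [ 498.  -186.8   27.8]
mould_medium_mid 0.7 [447.2 285.7  26.2]
mould_medium_mid 0.49 [ 642.9 -427.4    1.1]
mould_large_mid 0.93 [594.   91.2  36.4]
mould_large_mid 0.92 [ 484.4 -408.3   30.9]
```

View pics/s27.png

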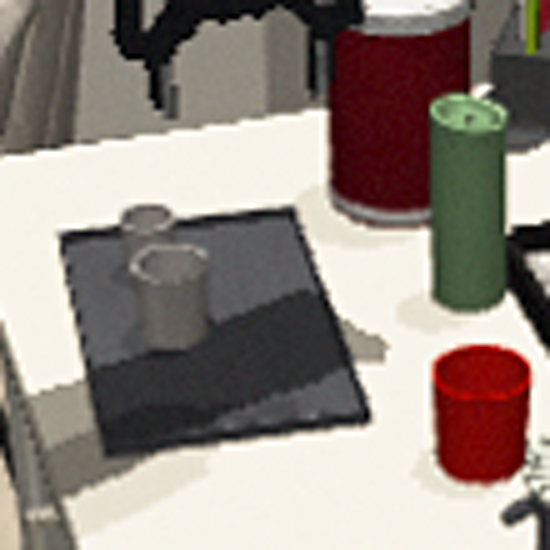

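Both stand on the tray. Collar to 5.

```bash
python3 -m inch '[8.5,-4.4,2.2,0,0,8.5,-4.4,2.2,0,0,8.5,-4.4,2.2,0,0,8.5,-4.4,2.2,0,0,8.5,-4.4,2.2,0,0,8.5,-4.4,2.3,0,0,8.5,0,0,1.5,0,8.5,0,0,0,0,8.5,0,0,0,0,8.5,0,0,0,0]' 45
python3 - <<'E'
from h import *
to(614.5,-59.2,65)
E
```

```text
clock: 48.05
position: [612.4, -55.2, 138.7]
tcp_rot: [0.705, 0.709, 0.011, -0.009]
wrist_force: [-0.3, -0.1, -0.1]
finger_gap: 84.9
at [612.4 -55.2 138.7] move x,y,z cm: [-0.61  0.18  7.36] norm 7.4 gap 84.9 F [-0.3 -0.1 -0.1]
```

```bash
python3 -m inch '[8.5,-0.5,0.1,2.5,0,8.5,-0.1,0,2.5,0,8.5,0,0,2.2,0,8.5,0,0,0,0,8.5,0,0,0,0,4.2,0,0,0,0,4.2,0,0,0,0,4.2,0,0,0,0,4.2,0,0,0,0,4.2,0,0,0,0,4.2,0,0,0,0]' 45
python3 -m inch '[4.2,0,0,0,-0.1,4.2,0,0,0,-0.1,4.2,0,0,0,-0.1,4.2,0,0,0,0]'
python3 -m inch '[4.2,0,0,0,-0.1,4.2,0,0,0,-0.1,4.2,0,0,0,-0.1,4.2,0,0,0,0,4.2,0,0,0,0]'
python3 -m inch '[8.5,0,0,0,0,8.5,0,0,0,0,8.5,0,0,0,0,8.5,0,0,0,0,8.5,0,0,-4,0,8.5,0,0,-4,0,8.5,0,0,-4,0.15,8.5,0,0,0,0.15,8.5,0,0,0,0.15,8.5,0,0,0,0.15,8.5,0,0,0,0,8.5,0,0,0,0]'
python3 - <<'E'
from h import *
f=grab('wrist'); c=px(f,[614.5,-60.5,110])[0].astype(int);print(c);crop(f,c[0]-70,c[0]+70,c[1]-60,c[1]+60,'w28c',4)
to(484,-388,150)
E
```

```text
clock: 49.15
position: [613.9, -60.9, 68.4]
tcp_rot: [0.706, 0.708, 0.012, -0.008]
wrist_force: [-2.6, 0.5, 6.6]
finger_gap: 47.2
clock: 49.55
position: [614.6, -60.9, 68.4]
tcp_rot: [0.592, 0.806, 0.013, -0.006]
wrist_force: [-0.7, 0.8, 4.7]
finger_gap: 46.9
clock: 50.05
position: [615.2, -60.7, 68.4]
tcp_rot: [0.466, 0.885, 0.014, -0.003]
wrist_force: [-0.5, 2.0, 7.3]
finger_gap: 46.4
clock: 51.25
position: [613.3, -64.3, 186.1]
tcp_rot: [0.705, 0.709, 0.011, -0.009]
wrist_force: [-0.5, 0.3, -0.5]
finger_gap: 85.0
[280 211]
at [613.3 -64.3 186.1] move x,y,z cm: [-32.4  -13.1    2.67] norm 35.0 gap 84.9 F [-0.   0.2  1. ]
```

View pics/w28c.png

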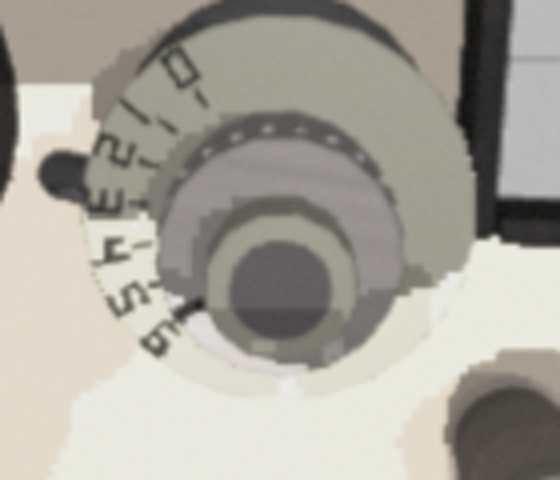

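Collar rotated about 34° past 3, so it is at 5. To the large mould.

```bash
python3 -m inch '[8.5,-4.0,-1.6,0,0,8.5,-4.0,-1.6,0,0,8.5,-4.0,-1.6,0,0,8.5,-4.0,-1.6,0.5,0,8.5,-4.0,-1.6,1,0,8.5,-4.0,-1.6,1,0,8.5,-4.0,-1.7,1,0,8.5,-4.0,-1.7,1,0,8.5,0,0,0,0,8.5,0,0,0,0,8.5,0,0,0,0]' 30
python3 - <<'E'
from h import *
f=grab('wrist','w29');b=rim(f,(484,-407),66,31);print(b,px(f,[b[1],b[2],66]))
for r in spotter.tip_of('wrist','mould_large_mid'): print(round(r['confidence'],2),w(f,r['xyz']).round(1),px(f,w(f,r['xyz'])).round(0)[0])
crop(f,210,350,150,290,'w29c',4)
to(b[1],b[2]+1.4,-19)
E
```

```text
clock: 52.4
position: [484.9, -382.5, 132.3]
tcp_rot: [0.706, 0.708, 0.011, -0.008]
wrist_force: [-0.6, -0.7, 0.3]
finger_gap: 85.1
(np.float64(62.453865501403676), np.float64(485.0), np.float64(-404.0)) [[278.74012204 244.37235833]]
0.78 [ 482.9 -407.    30.5] [276. 235.]
at [ 485.4 -382.   132.6] move x,y,z cm: [-2.47 -0.12 15.1 ] norm 15.3 gap 84.8 F [0.7 0.1 0.6]
```

View pics/w29.png

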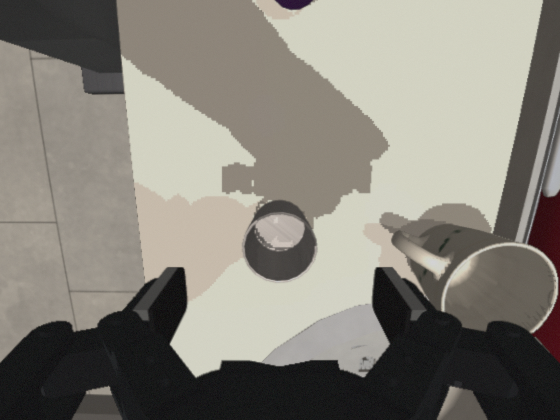

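View pics/w29c.png

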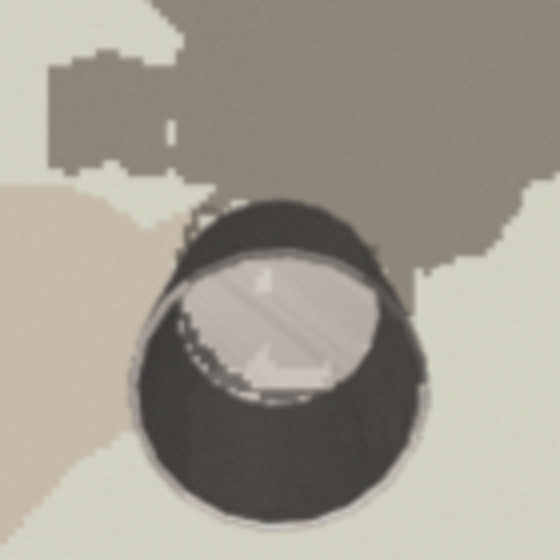

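Run:
```python
from h import *
f=grab('wrist'); print(plane(f,(280,247),66),plane(f,(383,218),15),plane(f,(383,218),75),plane(f,(400,232),75))
print(px(f,[[542,-417,z] for z in (20,50,90)]),px(f,[[530,-406,66]])); s=st();print(s['position'])
```

```text
[ 486.59185142 -405.97797633   66.        ] [ 586.53836197 -394.75956018   15.        ] [ 565.70165159 -378.87570695   75.        ] [ 580.12268773 -390.1371623    75.        ]
[[336.92961304 241.43864054]
 [343.13641259 252.69559707]
 [353.72431818 271.92275696]] [[333.18217004 247.13895694]]
[ 485.40906427 -382.04317731  132.65228341]
```

```bash
python3 -m inch '[8.5,-0.9,0.05,4,0,8.5,-0.9,0,4,0,8.5,-0.85,0,3.5,0,8.5,0,0,2.5,0,8.5,0,0,1.0,0,8.5,0,0,0,0,8.5,0,0,0,0]' 30
python3 - <<'E'
from h import *
to(486.5,-404.5,-19)
f=grab('wrist','w30')
E
python3 -m inch '[5.4,0,0,0,0,5.4,0,0,0,0,5.4,0,0,0,0,5.4,0,0,0,0,5.4,0,0,0,0]' 30
python3 - <<'E'
from h import *
f=grab('wrist','w31'); to(474.5,-45.6,80)
E
```

```text
clock: 53.25
position: [486.8, -405.7, -17.2]
tcp_rot: [0.706, 0.708, 0.011, -0.007]
wrist_force: [-0.3, 0.2, 0.4]
finger_gap: 85.0
at [ 486.8 -405.7  -17.2] move x,y,z cm: [ 0.12 -0.03  0.19] norm 0.2 gap 85.0 F [-0.3  0.2  0.4]
clock: 53.8
position: [486.5, -406.4, -16.6]
tcp_rot: [0.706, 0.708, 0.011, -0.007]
wrist_force: [-0.3, 0.7, 7.1]
finger_gap: 58.9
at [ 486.5 -406.4  -16.6] move x,y,z cm: [36.32 -1.06 -8.74] norm 37.4 gap 59.3 F [-1.4  0.6  5.6]
```

View pics/w31.png

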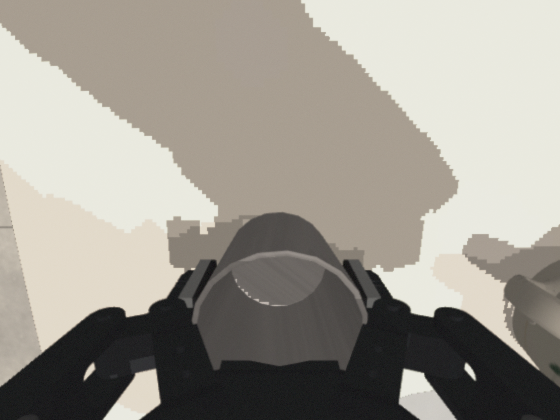

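```bash
python3 -m inch '[5.4,0,0,-2,0,5.4,0,0,-4,0,5.4,0,0,-4,0,5.4,4,-0.1,0,0,5.4,4,-0.1,0,0,5.4,4,-0.1,0,0,5.4,4,-0.1,0,0,5.4,4,-0.2,0,0,5.4,4,-0.2,0,0,5.4,4,-0.2,0,0,5.4,4,-0.2,0,0]'
python3 -m inch '[5.4,4,-0.1,0,0,5.4,0,0,0,0,5.4,0,0,0,0,5.4,0,0,0,0]'
python3 - <<'E'
from h import *
to(474.5,-47.5,-14.5)
f=grab('wrist','w32')
E
```

```text
clock: 54.95
position: [472.1, -86.9, 90.5]
tcp_rot: [0.706, 0.708, 0.011, -0.008]
wrist_force: [1.2, -0.2, -0.8]
finger_gap: 59.0
clock: 55.35
position: [471.5, -49.1, 91.4]
tcp_rot: [0.706, 0.708, 0.011, -0.008]
wrist_force: [-0.0, -1.1, -0.3]
finger_gap: 59.5
at [471.5 -49.1  91.4] move x,y,z cm: [-0.13  0.26 10.59] norm 10.6 gap 59.5 F [-0.  -1.1 -0.3]
```

View pics/w32.png

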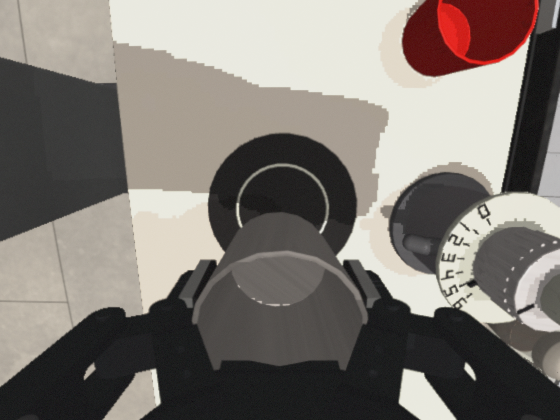

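```bash
python3 -m inch '[5.4,0,0.2,3.5,0,5.4,0,0,3.5,0,5.4,-0.1,0.05,2.5,0,5.4,0,0,0.6,0,5.4,0,0,0.2,0,5.4,0,0,0,0,5.4,0,0,0,0]'
python3 - <<'E'
from h import *
to(474.5,-47.5,-14.5)
E
```

```text
clock: 56.1
position: [475.7, -47.1, -10.4]
tcp_rot: [0.706, 0.708, 0.012, -0.007]
wrist_force: [-0.0, -0.4, -1.0]
finger_gap: 59.6
at [475.7 -47.1 -10.4] move x,y,z cm: [-0.06 -0.12  0.41] norm 0.4 gap 59.6 F [-0.  -0.4 -1. ]
```

```bash
python3 -m inch '[5.4,-0.05,-0.05,0.3,0,5.4,0,0,0.1,0,5.4,0,0,0,0,5.4,0,0,0,0]'
python3 -m inch '[6.6,0,0,0,0,6.6,0,0,0,0,8.5,0,0,0,0,8.5,0,0,0,0,8.5,0,0,-4,0,8.5,0,0,-5,0,8.5,0,0,-5,0,8.5,0,0,-4,0,8.5,0,0,0,0,8.5,0,0,0,0]'
python3 - <<'E'
from h import *
f=grab('side');crop(f,230,370,190,290,'s34',4)
f=grab('wrist','w34');print(rim(f,(474,-47),68,31),rim(f,(474,-47),2,40)); to(614.8,-59.2,125)
E
```

```text
clock: 56.5
position: [474.5, -47.1, -14.7]
tcp_rot: [0.706, 0.708, 0.012, -0.008]
wrist_force: [-1.8, 0.5, 5.6]
finger_gap: 59.3
clock: 57.5
position: [473.8, -52.1, 165.1]
tcp_rot: [0.706, 0.708, 0.012, -0.007]
wrist_force: [-1.0, 0.0, -0.2]
finger_gap: 84.8
(np.float64(77.74398036902492), np.float64(474.0), np.float64(-48.0)) (np.float64(49.77310132492054), np.float64(475.0), np.float64(-47.0))
at [471.9 -51.8 162.8] move x,y,z cm: [-0.88 14.28  3.77] norm 14.8 gap 85.2 F [-0.2  0.3 -0.1]
```

View pics/w34.png

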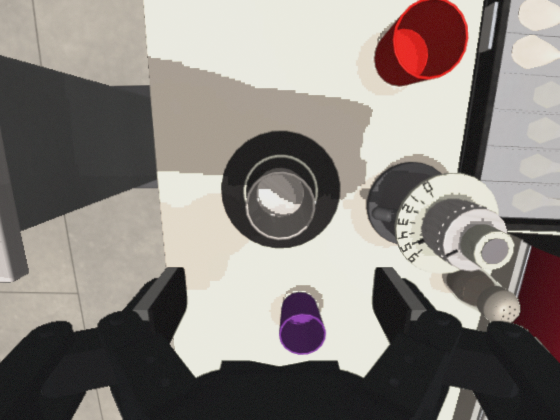

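View pics/s34.png

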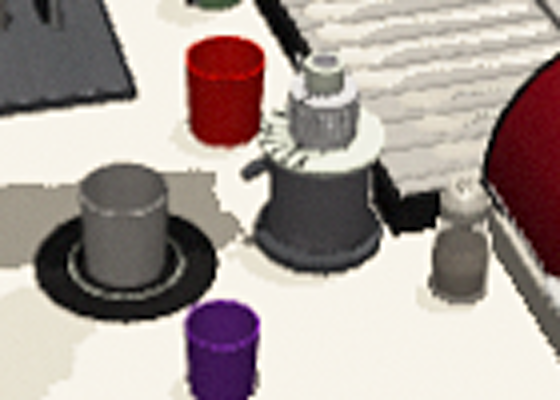

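```bash
python3 -m inch '[0,-0.2,3.5,0,0,0,-0.2,3.5,0,0,0,-0.25,3.6,0,0,0,-0.25,3.6,0,0,0,0,0.1,1.8,0,0,0,0,1.8,0,0,0,0,0,0,0,0,0,0,0,0,0,0,0,0]' 30
python3 - <<'E'
from h import *
to(614.8,-59.2,108.5)
f=grab('wrist');crop(f,200,360,180,330,'w35c',4)
E
```

```text
clock: 58.5
position: [616.2, -59.6, 128.8]
tcp_rot: [0.706, 0.708, 0.011, -0.008]
wrist_force: [-0.4, -0.4, 0.7]
finger_gap: 0.1
at [616.2 -59.6 128.8] move x,y,z cm: [-0.01 -0.15  2.03] norm 2.0 gap 0.1 F [-0.4 -0.4  0.7]
```

View pics/w35c.png

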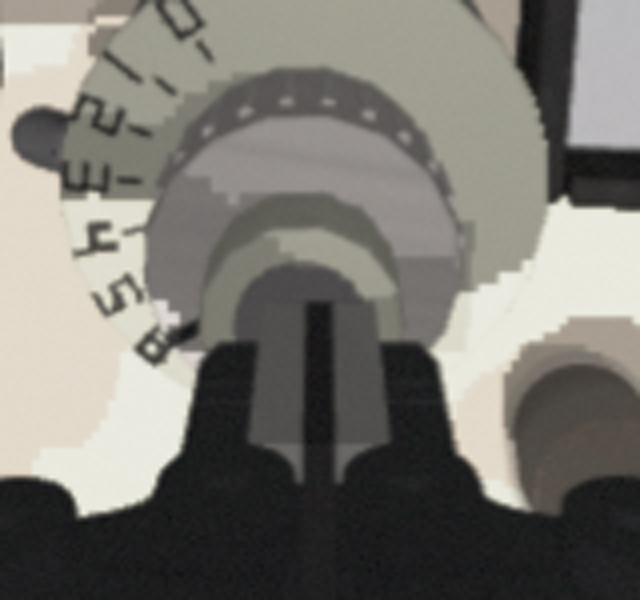

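Pointer slope ≈30° below left, which matches 5 (expected 29°; 6 would be 46°). Pressing.

```bash
python3 -m inch '[0,0,-0.1,0.6,0,0,0,0,0.6,0,0,0,0,0.5,0,0,0,0,0,0,0,0,0,0,0]'; python3 -m inch '[0,0,0,0.3,0,0,0,0,0,0,0,0,0,0.15,0,0,0,0,0,0,0,0,0,0,0]'
```

```text
clock: 59.05
position: [615.5, -59.4, 112.2]
tcp_rot: [0.706, 0.708, 0.011, -0.008]
wrist_force: [-0.9, -0.1, 4.7]
finger_gap: -0.2
clock: 59.55
position: [615.6, -59.4, 108.5]
tcp_rot: [0.706, 0.708, 0.011, -0.008]
wrist_force: [-2.4, -0.2, 8.2]
finger_gap: 0.1
```

```bash
python3 -m inch '[0,0,0,0.1,0,0,0,0,0,0,0,0,0,0,0]'; python3 -m inch '[0,0,0,-2,0,0,0,0,-3.5,0,0,0.3,-3.5,0,0,0,0.3,-3.5,0,0,8.5,0.3,-3.5,0,0,8.5,0.3,-3.5,0,0,8.5,0,0,2,0,8.5,0,0,2,0,8.5,0,0,0,0,8.5,0,0,0,0,8.5,0,0,0,0]' 30
python3 - <<'E'
from h import *
f=grab('wrist','w36');print(rim(f,(474,-47),68,31)); to(474.2,-47.6,-14.8)
E
```

```text
clock: 59.85
position: [615.6, -59.4, 108.4]
tcp_rot: [0.706, 0.708, 0.012, -0.007]
wrist_force: [-3.4, -1.7, 11.5]
finger_gap: 0.1
clock: 60.95
position: [475.9, -47.8, 121.5]
tcp_rot: [0.706, 0.708, 0.011, -0.008]
wrist_force: [-1.0, 0.3, -0.0]
finger_gap: 85.3
(np.float64(80.69639131932072), np.float64(474.0), np.float64(-48.0))
at [476.1 -47.8 121.6] move x,y,z cm: [-0.36 -0.26 13.63] norm 13.6 gap 85.0 F [-0.5 -0.1 -0.1]
```

View pics/w36.png

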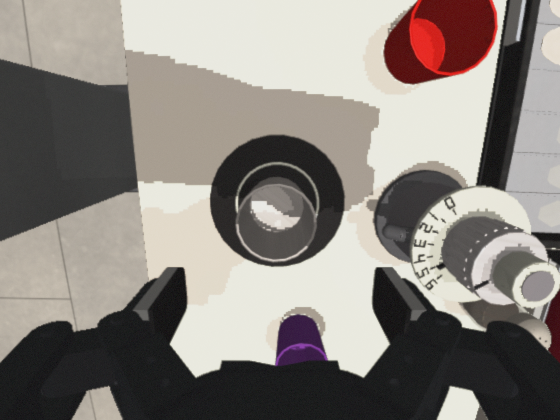

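```bash
python3 -m inch '[8.5,-0.2,-0.2,4.5,0,8.5,-0.1,0,4.5,0,8.5,0,0,3.5,0,8.5,0,0,1.1,0,8.5,0,0,0,0,5.4,0,0,0,0,5.4,0,0,0,0,5.4,0,0,0,0,5.4,0,0,0,0,5.4,0,0,0,0]' 30
python3 -m inch '[5.4,0,0,-2,0,5.4,0,0,-4,0,5.4,0,0,-4,0,5.4,4.2,-0.4,0,0,5.4,4.2,-0.4,0,0,5.4,4.2,-0.4,0,0,5.4,4.2,-0.4,0,0,5.4,4.2,-0.4,0,0,5.4,4.3,-0.4,0,0,5.4,0,0,0,0,5.4,0,0,0,0]'
python3 -m inch '[5.4,0,0,2,0,5.4,0,0,3,0,5.4,0,0,2,0,5.4,0,0,1,0,5.4,0,0,0,0,5.4,0,0,0,0]'
python3 - <<'E'
from h import *
to(450,206,-13)
f=grab('wrist','w37')
E
```

```text
clock: 62.0
position: [475.9, -47.3, -13.0]
tcp_rot: [0.706, 0.708, 0.013, -0.007]
wrist_force: [-1.3, -0.5, 6.7]
finger_gap: 59.3
clock: 63.1
position: [448.7, 204.1, 92.3]
tcp_rot: [0.705, 0.709, 0.012, -0.008]
wrist_force: [-0.2, -0.5, -0.5]
finger_gap: 59.5
clock: 63.7
position: [449.8, 204.8, 12.4]
tcp_rot: [0.707, 0.707, 0.012, -0.008]
wrist_force: [0.1, 0.1, -1.3]
finger_gap: 59.4
at [449.8 204.8  12.4] move x,y,z cm: [0.05 0.01 2.54] norm 2.5 gap 59.4 F [ 0.1  0.1 -1.3]
```

View pics/w37.png

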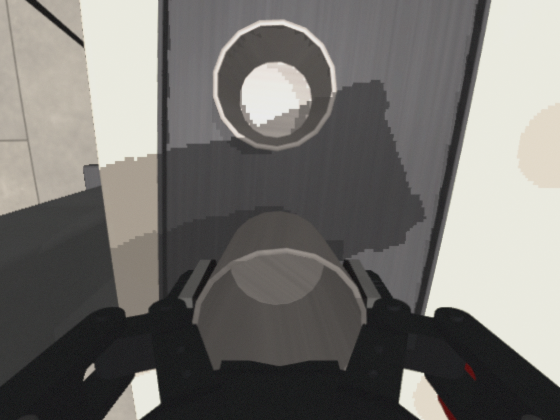

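```bash
python3 -m inch '[5.4,0.05,0,1.2,0,5.4,0.05,0,0.8,0,5.4,0,0,0.3,0,5.4,0,0,0.1,0,5.4,0,0,0,0,5.4,0,0,0,0,5.4,0,0,0,0]'
```

```text
clock: 64.45
position: [448.4, 207.0, -11.9]
tcp_rot: [0.706, 0.708, 0.011, -0.009]
wrist_force: [-3.0, -0.4, 6.4]
finger_gap: 59.3
```

```bash
python3 -m inch '[6.6,0,0,0,0,6.6,0,0,0,0,8.5,0,0,0,0,8.5,0,0,0,0,8.5,0,0,-4,0,8.5,0,0,-4.5,0,8.5,0,0,-4.5,0,8.5,0,0,-4,0,8.5,-4.4,2.2,0,0,8.5,0,0,0,0,8.5,0,0,0,0]'
python3 - <<'E'
from h import *
f=grab('wrist','w38');f=grab('side');crop(f,190,300,130,240,'s38',5)
to(614.5,-59.2,140)
E
```

```text
clock: 65.55
position: [470.7, 157.4, 156.3]
tcp_rot: [0.707, 0.707, 0.011, -0.009]
wrist_force: [0.4, 0.5, -0.9]
finger_gap: 85.2
at [469.8 158.4 155.7] move x,y,z cm: [-21.82  14.42   1.  ] norm 26.2 gap 85.0 F [-0.4  0.4 -0.1]
```

View pics/s38.png

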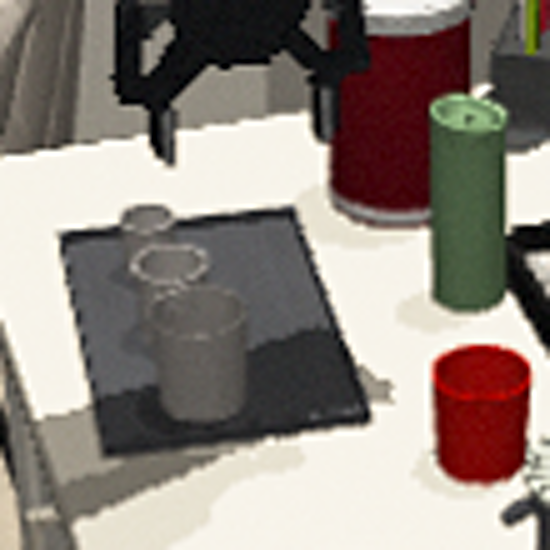

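All three upright on the tray. Now the collar back to 0.

```bash
python3 -m inch '[8.5,-3.6,2.4,0,0,8.5,-3.6,2.4,0,0,8.5,-3.6,2.4,0,0,8.5,-3.6,2.4,0,0,8.5,-3.6,2.4,0,0,8.5,-3.8,2.4,0,0,8.5,0,0,0,-0.14,8.5,0,0,0,-0.14,8.5,0,0,0,-0.14,8.5,0,0,0,0,8.5,0,0,0,0,8.5,0,0,0,0]' 45
python3 - <<'E'
from h import *
to(614.5,-59.2,65);print(st()['joint_pos'].round(2))
E
```

```text
clock: 66.85
position: [614.9, -58.5, 150.6]
tcp_rot: [0.544, 0.839, 0.012, -0.006]
wrist_force: [-0.1, -0.3, 0.1]
finger_gap: 85.2
at [614.9 -58.5 150.6] move x,y,z cm: [-0.25 -0.18  8.56] norm 8.6 gap 85.2 F [-0.1 -0.3  0.1]
[-0.11  0.5   0.26  1.33  0.03  1.04]
```

```bash
python3 -m inch '[8.5,-0.15,-0.1,3,0,8.5,-0.1,-0.1,3,0,8.5,0,0,2.3,0,8.5,0,0,0,0,8.5,0,0,0,0,4.2,0,0,0,0,4.2,0,0,0,0,4.2,0,0,0,0,4.2,0,0,0,0,4.2,0,0,0,0,4.2,0,0,0,0]' 45
python3 -m inch '[4.2,0,0,0,0.13,4.2,0,0,0,0.13,4.2,0,0,0,0.13,4.2,0,0,0,0.13,4.2,0,0,0,0.13,4.2,0,0,0,0.13,4.2,0,0,0,0]'
python3 -m inch '[4.2,0,0,0,0.13,4.2,0,0,0,0.13,4.2,0,0,0,0.13,4.2,0,0,0,0.13,4.2,0,0,0,0.13,4.2,0,0,0,0.07,4.2,0,0,0,0,4.2,0,0,0,0]'
```

```text
clock: 67.95
position: [615.0, -60.5, 69.8]
tcp_rot: [0.543, 0.839, 0.013, -0.005]
wrist_force: [-3.2, -0.8, 5.0]
finger_gap: 46.9
clock: 68.65
position: [612.0, -63.2, 69.2]
tcp_rot: [0.823, 0.568, 0.006, -0.009]
wrist_force: [-7.7, -7.1, 8.3]
finger_gap: 46.7
clock: 69.45
position: [609.4, -61.1, 69.2]
tcp_rot: [0.97, 0.243, 0.001, -0.013]
wrist_force: [-14.6, -1.6, 9.6]
finger_gap: 46.8
```

```bash
python3 -m inch '[8.5,0,0,0,0,8.5,0,0,0,0,8.5,0,0,0,0,8.5,0,0,0,0,8.5,0,0,-4,0,8.5,0,0,-4,0,8.5,0,0,-4,-0.14,8.5,0,0,0,-0.14,8.5,0,0,0,-0.14,8.5,0,0,0,-0.14,8.5,0,0,0,-0.14,8.5,0,0,0,-0.14]'
python3 -m inch '[8.5,0,0,0,-0.14,8.5,0,0,0,-0.14,8.5,0,0,0,0,8.5,0,0,0,0]'
python3 - <<'E'
from h import *
f=grab('wrist'); c=px(f,[614.5,-60.5,110])[0].astype(int);print(c);crop(f,c[0]-70,c[0]+70,c[1]-60,c[1]+60,'w40c',5);to(614.5,-59.2,180)
E
```

```text
clock: 70.65
position: [614.4, -63.3, 187.7]
tcp_rot: [0.784, 0.621, 0.01, -0.01]
wrist_force: [0.0, -0.2, -0.7]
finger_gap: 84.9
clock: 71.05
position: [614.3, -63.3, 187.7]
tcp_rot: [0.693, 0.721, 0.011, -0.008]
wrist_force: [-1.0, 0.1, -0.5]
finger_gap: 85.0
[278 211]
at [614.3 -63.3 187.7] move x,y,z cm: [0.39 0.04 0.78] norm 0.9 gap 85.2 F [-0.  -0.7  0.8]
```

View pics/w40c.png

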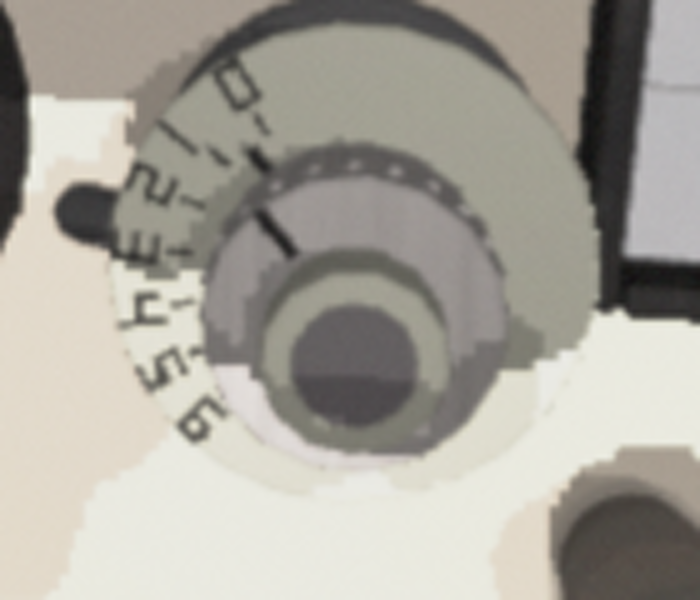

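Run:
```python
from h import *
f=grab('wrist');c=px(f,[614.5,-60.5,110])[0].astype(int)
P=lambda u,v,z: plane(f,(c[0]-70+(u+.5)/5-.5,c[1]-60+(v+.5)/5-.5),z)
ct=P(355,320,129);dc=P(355,260,90);cp=P(354,363,150);print(ct,dc,cp)
for ax in (ct,cp,[614.9,-60.5]):
  print([ (n,round(float(np.degrees(np.arctan2(*(P(u,v,z)[:2]-ax[:2])[::-1]))%360),1)) for n,u,v,z in (('po',259,211,129),('pi',294,255,129),('foot',258,160,92),('t0',262,125,90),('t1',222,157,90),('t2',193,203,90),('t3',180,251,90),('t4',183,302,90),('t5',198,351,90))])
crop(f,c[0]-30,c[0]+10,c[1]-45,c[1]-5,'w41c',15)
```

```text
[614.7622072  -58.04105254 129.        ] [614.99566309 -56.99186424  90.        ] [614.50975267 -58.95433712 150.        ]
[('po', 132.8), ('pi', 134.6), ('foot', 133.1), ('t0', 124.7), ('t1', 142.0), ('t2', 160.4), ('t3', 177.2), ('t4', 194.5), ('t5', 211.5)]
[('po', 130.7), ('pi', 131.3), ('foot', 131.3), ('t0', 123.3), ('t1', 140.4), ('t2', 158.6), ('t3', 175.5), ('t4', 193.0), ('t5', 210.3)]
[('po', 129.0), ('pi', 128.6), ('foot', 129.7), ('t0', 122.4), ('t1', 138.7), ('t2', 156.3), ('t3', 172.7), ('t4', 190.0), ('t5', 207.5)]
```

View pics/w41c.png

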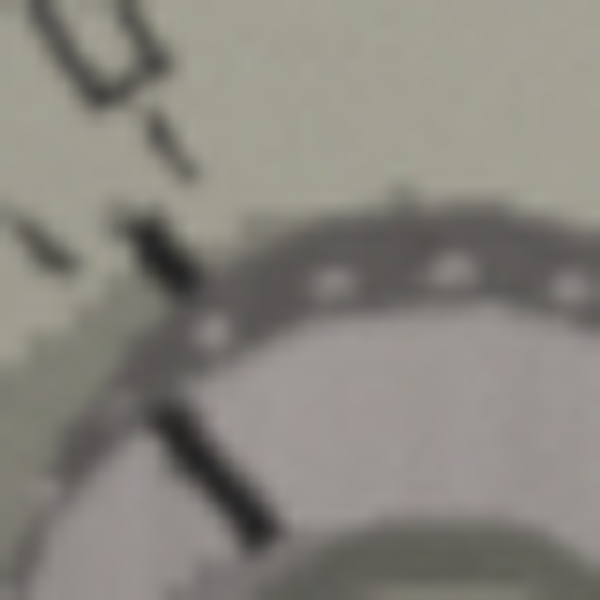

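The pointer is stuck about half-way between 0 and 1 (131°, with tick 0 at 123.5° and tick 1 at 140.5°). The pads must have slipped a little, so I'll regrip and turn further.

```bash
python3 -m inch '[8.5,0.4,0.05,3,0,8.5,-0.1,0,3,0,8.5,-0.1,0,3,0,8.5,-0.05,0,2.9,0,8.5,0,0,0,0,8.5,0,0,0,0]' 60
python3 - <<'E'
from h import *
to(614.5,-59.5,68)
E
```

```text
clock: 71.75
position: [614.8, -58.5, 69.0]
tcp_rot: [0.692, 0.722, 0.011, -0.009]
wrist_force: [0.8, -0.7, 0.7]
finger_gap: 85.0
at [614.8 -58.5  69. ] move x,y,z cm: [-0.1  -0.04  0.1 ] norm 0.1 gap 85.0 F [ 0.8 -0.7  0.7]
```

```bash
python3 -m inch '[4.2,-0.1,0,0.1,0,4.2,0,0,0,0,4.2,0,0,0,0,4.2,0,0,0,0,4.2,0,0,0,0,4.2,0,0,0,0]' 60
python3 -m inch '[4.2,0,0,0,0.06,4.2,0,0,0,0.06,4.2,0,0,0,0.06,4.2,0,0,0,0,4.2,0,0,0,0]'
python3 -c "
from h import *
s=st();print(s['moment'],s['wrist_force'],s['effort'].round(2))"
python3 -m inch '[4.2,0,0,0,0.05,4.2,0,0,0,0.04,4.2,0,0,0,0,4.2,0,0,0,0]'
python3 -c "
from h import *
s=st();print(s['moment'],s['wrist_force'],s['effort'].round(2))"
```

```text
clock: 72.35
position: [614.2, -59.8, 70.6]
tcp_rot: [0.692, 0.722, 0.011, -0.008]
wrist_force: [-7.3, -0.6, 9.3]
finger_gap: 46.4
clock: 72.85
position: [613.7, -60.6, 70.4]
tcp_rot: [0.753, 0.658, 0.009, -0.009]
wrist_force: [-7.4, -2.5, 9.4]
finger_gap: 46.4
[-0.50768637  1.66284744  1.1494938 ] [-7.40359249 -2.52692859  9.43175945] [  0.91 -44.78  24.27  -2.86   1.05   1.13]
clock: 73.25
position: [613.4, -60.9, 70.2]
tcp_rot: [0.783, 0.622, 0.009, -0.009]
wrist_force: [-8.6, -2.5, 9.3]
finger_gap: 46.3
[-0.44484398  1.60150778  0.2483132 ] [-8.57819881 -2.49655932  9.27015771] [  2.03 -45.53  24.65  -2.91   1.01   0.21]
```

```bash
python3 -m inch '[8.5,0,0,0,0,8.5,0,0,0,0,8.5,0,0,0,0,8.5,0,0,0,0,8.5,0,0,-4,0,8.5,0,0,-4,0,8.5,0,0,-4,0,8.5,0,0,0,-0.12,8.5,0,0,0,-0.12,8.5,0,0,0,0,8.5,0,0,0,0]'
python3 - <<'E'
from h import *
f=grab('wrist','w42'); c=px(f,[614.5,-60.5,110])[0].astype(int);print(c,st()['position'],st()['tcp_rot']);crop(f,c[0]-70,c[0]+70,c[1]-60,c[1]+60,'w42c',5)
E
```

```text
clock: 74.35
position: [614.5, -62.8, 187.5]
tcp_rot: [0.704, 0.711, 0.011, -0.009]
wrist_force: [-0.2, -0.2, -0.2]
finger_gap: 85.1
[278 212] [614.41382528 -62.76778269 187.35872471] [ 0.70341479  0.71064236  0.01085823 -0.00878433]
```

View pics/w42c.png

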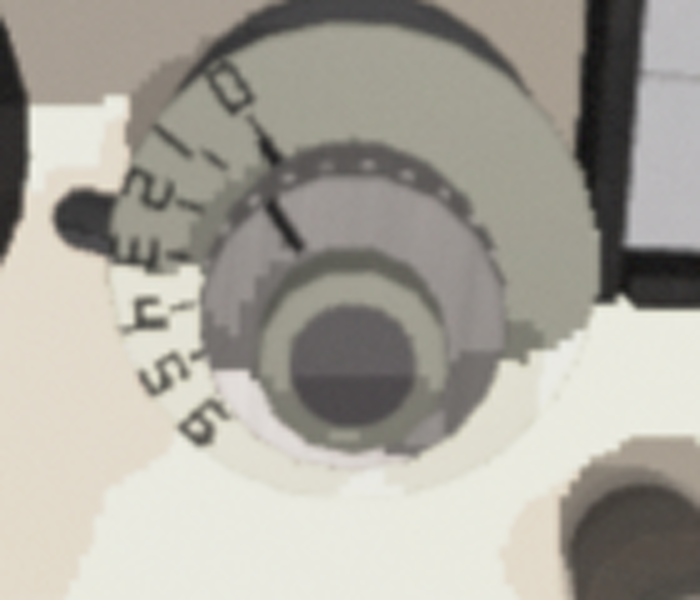

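Pointer now lines up with tick 0. I'll check the earlier "5" again on the saved frame, and take a final look at the scene.

Run:
```python
from h import *
a=cv2.imread('pics/w36.png'); b=cv2.imread('pics/w25.png')
r=lambda a,x,y:cv2.resize(a[y:y+75,x:x+100],None,fx=6,fy=6,interpolation=3)
cv2.imwrite('pics/w36c.png',np.hstack([cv2.resize(a[195:295,405:505],None,fx=4,fy=4,interpolation=3),cv2.resize(b[190:290,410:510],None,fx=4,fy=4,interpolation=3)]))
f=grab('side','s43')
for t in ('mould_small_mid','mould_medium_mid','mould_large_mid','pepper_shaker','coffee_mug','canister','candle'):
    for r in spotter.tip_of('side',t): print(t,round(r['confidence'],2),w(f,r['xyz']).round(0))
```

```text
mould_small_mid 0.6 [454. 376.  23.]
mould_medium_mid 0.97 [ 498. -188.   30.]
mould_medium_mid 0.49 [446. 289.  30.]
mould_large_mid 0.69 [446. 205.  36.]
mould_large_mid 0.6 [593.  86.  33.]
pepper_shaker 0.89 [ 686. -139.    5.]
pepper_shaker 0.69 [613. -59. 116.]
coffee_mug 0.69 [ 641. -427.    3.]
coffee_mug 0.4 [446. 291.  25.]
canister 0.84 [649. 426.  -1.]
canister 0.49 [473. 293.   8.]
candle 0.82 [651. 282.  -3.]
candle 0.28 [611. -57. 118.]
```

View pics/w36c.png

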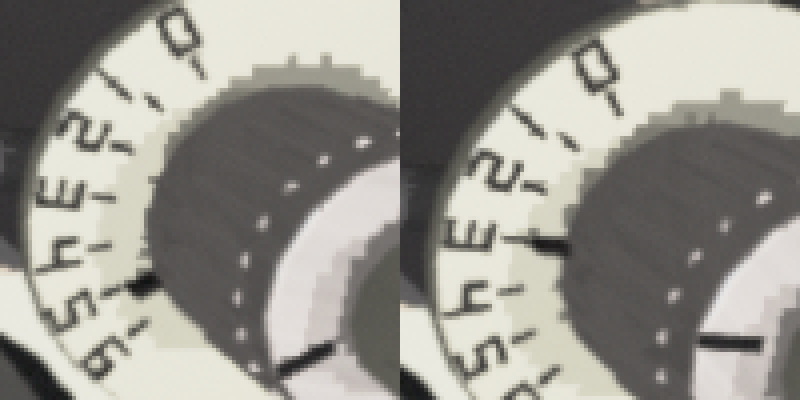

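View pics/s43.png

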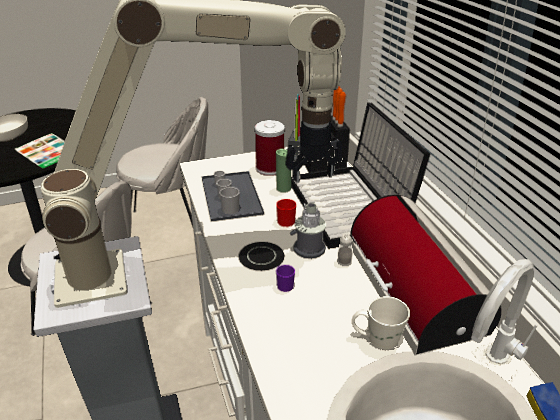

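The saved frames show the pointer exactly on tick 5 (left) and tick 3 (right) at spraying time. The moulds stand on the tray at (220,176), (224,188) and (230,201) px, and the bystanders are in place. Handing in.

```bash
python3 -c "
from h import *
print(ctrl.job_done(), st()['clock'])"
```

```text
the job is handed in; nothing more can be done
the job is handed in; nothing more can be done
```

The job is done and handed in at about 75 s. The three moulds were sprayed smallest first, at 1, 3 and 5, and now stand upright on the tray with the collar back at 0.

**Spraying:** Each mould stood in the ring within about 1–2 mm of centre. The cap was pressed to its stop each time (11–13 N, with no further travel) and then released.

**Last checks:**
- The side camera shows all three moulds standing on the tray.
- The pointer lines up with tick 0. Saved pictures show it on ticks 3 and 5 when the medium and large moulds were sprayed, and on 1 for the small one.
- The shaker, mug, canister, candle and both coloured look-alikes are where they were, and the gripper is clear of everything.

**What went wrong along the way:**
- **Fingertips:** They sit about 35 mm behind the reported TCP. My first collar grip closed above the collar, and I corrected for it after that.
- **First collar turn (4 to 1):** Joint 6 reached the edge of its range (3.133 of 3.14) and the wrist force rose to about 85 N, below the 120 N limit. It left a 1.6° tool tilt for the rest of the run.
- **Last collar turn:** It slipped and stopped half-way between 0 and 1, so I regripped and turned it to the stop.
- **Large mould:** It was knocked aside during the run, and I found it again with the cameras before picking it up.

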